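Rack and lock the forming dies

ROBOT

A 6-joint arm with a two-finger parallel gripper is mounted at the origin on the work surface. World frame = base frame: x ahead of the robot, y to its left, z up, the work surface at z = 0. Lengths are in m, angles in rad, forces in N, time in s.
With the tool pointing down it reaches from about 0.325 to 0.85 m from the base axis. Payload 15.5 kg.
Tool frame: the origin (TCP) lies at the very end of the fingers, on their centre line; the grasp point (between the pads) lies 19 mm behind it; z points along the fingers, y is the line along which they close (so a half turn about z gives the same grasp; the last joint's range is limited). The gripper opens to 91 mm and grips with 3 to 60 N. Pads are 32 mm wide; open, the fingers measure 118 mm over their backs; the gripper's body (76 mm by 178 mm) begins 60 mm behind the grasp point.
Start: joints at [-1.349, 0.494, 1.345, -0, 1.302, -0.096], TCP at [0.195, -0.594, 0.214] pointing down, gripper open.
Joint ranges: [-2.91, 2.91], [-0.82, 2.16], [0.22, 2.67], [-1.22, 4.37], [0.12, 2.79], [-3.08, 3.08]. Speed limits (rad/s): [1.89, 1.89, 2.57, 3.01, 3.01, 3.01].

INTERFACE

Orientations are given as a 3x3 rotation matrix whose columns are the frame's x, y, z axes.
In Python, from cell import sensors, eyes, job, nets gives the robot as it stands. The module is installed in compiled form; this text tells all that it offers.
- The arm moves only by the shell command python3 -m jog 'ROWS' [FORCE]. ROWS is JSON, a list of rows, each an object of numbers: "tx", "ty", "tz": the shift along the world's x, y, z in cm; "ax", "ay", "az": the turn, a rotation vector about the world's x, y, z in rad; "claw": the finger opening in cm, from 0 to 9.12. A call has 1 to 10 rows; each row is the pose to reach, as a shift and turn from the pose commanded when the call began; what a row does not reach only later rows make up. A row lasts 1/12 s, in which the tool goes at most 41.7 mm and 7.16 degrees, less where a joint would pass 70% of its speed; a pose out of reach is approached as far as the arm can. A call with a gripper value outside its range is refused whole. The fingers move at their own pace and stop on an object; FORCE is the grip in N (left out, the last holds). Time passes only in rows, so rows that repeat a pose let the fingers close. It gives the time, the measured TCP pose, the force, the opening and the grip force at its end, in the units of the state.
- sensors.sense(): the state, without advancing time (a new reading comes with each control period).
- eyes.get_image(name): name is "scene" or "side" or "wrist"; returns a dict with "color" (480x640x3 uint8, red, green, blue), "depth" (480x640 float32, m along the optical axis (not along the pixel's ray), 0 where there is no reading), "mtx" (3x3 intrinsics, pixels), "dist" ([k1, k2, p1, p2, k3] as OpenCV has them; the pictures are not rectified), "rvec" (rotation vector, rad) and "tvec" (3), from world to camera coordinates, as OpenCV has them. Camera axes: x right, y down, z forward; pixel columns grow to the right and rows downward; lengths in m; the calibration is good to about 2 mm. A picture is of the moment at which its call begins.
- job.hand_in(): hands the job in; it is judged then, once.
Trained networks look in a picture, given as the dict that the camera call returned (one of the last four; its "shot" number tells which), for a name from the list of things; names that differ only in an ending like _2 or _b are one class to them, and where a whole thing is asked for, a point or a joint stands for the part that bears it (a point fixed in the world has none). Each returns a list of dicts, best first, with "conf" (0 to 1); they miss things now and then, are a little off and sometimes report something else, mostly with a low value. They report only what shows in the picture. A call takes as long as a camera call. They do not tell look-alikes from the thing itself.
- nets.outline_of(picture, thing): "mask" (480x640 bool, what is visible of it) and "centre" ([column, row] in pixels, amid what is visible of it).
- nets.place_of(picture, thing): "centre" ([column, row] in pixels: a listed point, or the origin of a listed thing).
The state is a dict: "clock": time; "joint_pos": joint angles; "joint_vel": joint speeds; "effort": joint torques, N m; "tool_pos": TCP position; "eef_rot": TCP orientation; "force": force on the tool from outside, world axes, zero at the start; "ft_torque": the same for the moment, N m; "finger_gap": opening from 0.0 (shut) to 1.0 (fully open); "finger_force": force on a finger pad.
Only numpy, scipy, OpenCV 4.12 (cv2) and the standard library are available. Lean on these libraries where they do the work, as an engineer would, in place of code of your own. Each camera call takes 0.05 s, during which the arm holds its last target. There are 200 camera calls.

TASK

Put the two loose forming dies away in the sloping wooden rack: slide the lock bar fully open by its black grip, then lay each die crown up on the deck in the pocket of its own width, with its tab pointing down the slope and the tab's end up to the lip. With both dies in, slide the lock bar fully shut over the tabs, let go, and leave the mallet, the bangle and the wooden pot where they are.

Things in the scene. Friction and masses are not known exactly. Their poses are not given: they have to be found in the camera images.
- wide_die: The wide aluminium forming die: block 50 mm long (x), 44 mm wide (y), flat below, upright sides 24 mm high, rounded crown along x reaching 33 mm. A flat tab sticks out 20 mm from the middle of its -x end, 16 mm wide, 8 mm thick, level with the underside. Origin: centre of the block's underside (tab not counted), z up. Starts flat on the bench, about 200 g.
- wide_die_tab (a point): the wide die: middle of its tab's outer end, at the underside (45 mm from the die's origin along its -x)
- narrow_die: The narrow aluminium forming die: block 50 mm long (x), 28 mm wide (y), flat below, upright sides 24 mm high, rounded crown along x reaching 30 mm. A flat tab sticks out 20 mm from the middle of its -x end, 16 mm wide, 8 mm thick, level with the underside. Origin: centre of the block's underside (tab not counted), z up. Starts flat on the bench, about 130 g.
- narrow_die_tab (a point): the narrow die: middle of its tab's outer end, at the underside (45 mm from the die's origin along its -x)
- deck: plywood deck of the fixed rack, 118 mm (x) by 245 mm (y), sloping 30 degrees, its low edge (wooden lip) turned away from the robot and to its right. Origin: on its surface, 52 mm above the bench, 42 mm up the slope from the lip's inner face; x up the slope, y along the lip, z square out of the deck. Pocket centres: y = +10 mm (wide), -70 mm (narrow).
- wide_pocket (a point): where the wide die's origin lies when seated (tab end 4 mm from the lip), on the pocket floor. Axes as the deck's and the seated die's: x up the slope, z square out of the deck. Pocket 52 mm wide (y) between ribs 8 mm high, 5 mm thick, from x = -31 to +33 mm; open at the upper end. Lip: inner face at x = -49 mm, 10 mm high.
- narrow_pocket (a point): where the narrow die's origin lies when seated (tab end 4 mm from the lip), on the pocket floor. Axes as the deck's and the seated die's: x up the slope, z square out of the deck. Pocket 36 mm wide (y) between ribs 8 mm high, 5 mm thick, from x = -31 to +33 mm; open at the upper end. Lip: inner face at x = -49 mm, 10 mm high.
- lock (a joint): flat steel lock bar on the lip, sliding along deck y. 0 = fully shut: its two lugs (20 mm wide, reaching 14 mm up the slope from the lip's inner face, 11 to 16 mm above the deck) stand over the middles of the pockets. 0.034 m = fully open (to +y), lugs clear of the tabs. Starts shut or nearly so; slides with about 2 N, stays where left.
- lock_grip (a point): middle of the top of the lock bar's black upright grip, 16 mm (deck x) by 18 mm (deck y) and 36 mm tall, standing square to the deck, its top 52 mm above the deck. When shut it is 62 mm to +y of the wide pocket's centre.
- mallet: bystander: hammer with a wooden handle, 240 mm long, lying on the bench; origin under its middle
- bangle: bystander: brass bangle, 68 mm across, 12 mm high, lying on the bench; origin at its centre underneath
- pot: bystander: dark wooden pot, 64 mm across, 60 mm high; origin at its centre underneath
Things that resemble listed ones, but are neither listed nor needed, are in the scene too. Leave any purple or yellow look-alike of the wide_die alone. What is shaped like the narrow_die but green is not meant.

How it is judged:
On the way, in this order (a step that is already met when the one before it is completed fails the run):
1. the lock bar is slid fully open (within 3.5 mm of its open stop) (value of joint lock above 0.0305 m), for 0.2 s.
2. with the lock still open, both dies lie seated in their own pockets, tabs down the slope (value of joint lock above 0.022 m and x of wide_die in the frame of wide_pocket between -0.007 and 0.006 m and y of wide_die in the frame of wide_pocket between -0.007 and 0.007 m and z of wide_die in the frame of wide_pocket between -0.004 and 0.004 m and x of wide_die_tab in the frame of wide_pocket between -0.053 and -0.039 m and y of wide_die_tab in the frame of wide_pocket between -0.009 and 0.009 m and z of wide_die_tab in the frame of wide_pocket between -0.004 and 0.004 m and x of narrow_die in the frame of narrow_pocket between -0.007 and 0.006 m and y of narrow_die in the frame of narrow_pocket between -0.007 and 0.007 m and z of narrow_die in the frame of narrow_pocket between -0.004 and 0.004 m and x of narrow_die_tab in the frame of narrow_pocket between -0.053 and -0.039 m and y of narrow_die_tab in the frame of narrow_pocket between -0.009 and 0.009 m and z of narrow_die_tab in the frame of narrow_pocket between -0.004 and 0.004 m), for 0.2 s.
At the end, for the whole second after the job is handed in: The wide die lies in the wide pocket and the narrow die in the narrow one, flat on the deck (within 4 mm), crown up, tab down the slope with its end within 10 mm of the lip, centred in the pocket to 7 mm (tab end 9 mm) and at rest; the lock bar is within 3.5 mm of fully shut (x of wide_die in the frame of wide_pocket between -0.007 and 0.006 m and y of wide_die in the frame of wide_pocket between -0.007 and 0.007 m and z of wide_die in the frame of wide_pocket between -0.004 and 0.004 m and x of wide_die_tab in the frame of wide_pocket between -0.053 and -0.039 m and y of wide_die_tab in the frame of wide_pocket between -0.009 and 0.009 m and z of wide_die_tab in the frame of wide_pocket between -0.004 and 0.004 m and x of narrow_die in the frame of narrow_pocket between -0.007 and 0.006 m and y of narrow_die in the frame of narrow_pocket between -0.007 and 0.007 m and z of narrow_die in the frame of narrow_pocket between -0.004 and 0.004 m and x of narrow_die_tab in the frame of narrow_pocket between -0.053 and -0.039 m and y of narrow_die_tab in the frame of narrow_pocket between -0.009 and 0.009 m and z of narrow_die_tab in the frame of narrow_pocket between -0.004 and 0.004 m and linear speed of each of wide_die, narrow_die below 0.02 m/s and value of joint lock below 0.0035 m); the robot touches nothing.
It fails at once if the mallet is moved more than 30 mm (distance of mallet from where it was at the start of the episode above 0.03 m).
It fails at once if the bangle is moved more than 30 mm (distance of bangle from where it was at the start of the episode above 0.03 m).
It fails at once if the pot is moved more than 30 mm (distance of pot from where it was at the start of the episode above 0.03 m).
It also fails if it takes over 64 s, if anything falls off the work surface, if the arm or the gripper's body presses on something with over 40 N, if the wrist force passes 120 N, or if a joint passes its speed limit or range.

## Working session

There is one attempt and no reset: what is moved stays moved. The work goes in short steps, Python scripts to look and compute and a shell command to move; the robot and the scene stay as the last step left them, time stands still between calls to the robot, and variables do not carry over. Pictures are saved under pics/ and viewed, at most 10 in all, crops included, and the job is handed in when it is done.

```bash
mkdir -p pics; cat > h.py <<'E'
import numpy as np, cv2
from cell import sensors, eyes, job, nets
def Rt(p):
    return cv2.Rodrigues(np.array(p['rvec'],float))[0], np.array(p['tvec'],float).ravel()
def w2p(p,X):
    return cv2.projectPoints(np.array(X,float).reshape(-1,3),np.array(p['rvec'],float),np.array(p['tvec'],float),np.array(p['mtx']),np.array(p['dist'],float))[0].reshape(-1,2)
def cloud(p,uv):
    """uv Nx2 int pixels -> world points by depth"""
    uv=np.asarray(uv); z=p['depth'][uv[:,1],uv[:,0]]; ok=z>0
    n=cv2.undistortPoints(uv[ok].astype(float).reshape(-1,1,2),np.array(p['mtx']),np.array(p['dist'],float)).reshape(-1,2)
    R,t=Rt(p); C=np.c_[n*z[ok,None],z[ok]]
    return (C-t)@R, uv[ok]
def maskcloud(p,m):
    v,u=np.nonzero(m); return cloud(p,np.c_[u,v])
def onplane(p,uv,h):
    n=cv2.undistortPoints(np.array(uv,float).reshape(-1,1,2),np.array(p['mtx']),np.array(p['dist'],float)).reshape(-1,2)
    R,t=Rt(p); d=np.c_[n,np.ones(len(n))]@R; c=-R.T@t
    return c+d*((h-c[2])/d[:,2])[:,None]
E
python3 - <<'E'
from h import *
np.set_printoptions(precision=4,suppress=True)
P={n:eyes.get_image(n) for n in('scene','side')}
for n,p in P.items():
    cv2.imwrite(f'pics/{n}0.png',p['color'][...,::-1])
    R,t=Rt(p);print(n,'cam',-R.T@t,'fwd',R[2])
    for th in ['wide_die','narrow_die','wide_die_tab','narrow_die_tab','lock_grip','deck','wide_pocket','narrow_pocket']:
        for d in nets.place_of(p,th)[:4]:
            u=np.array(d['centre']); X,_=cloud(p,[np.clip(u.round().astype(int),0,[639,479])])
            print(n,th,round(d['conf'],2),u.round(1),X)
s=sensors.sense();print(s['clock'],s['tool_pos'],s['eef_rot'])
E
```

```text
scene cam [ 1.2024 -0.0449  0.948 ] fwd [-0.607   0.0585 -0.7926]
scene wide_die 0.97 [118.  270.4] [[ 0.5441 -0.4142  0.0215]]
scene wide_die 0.57 [158.4 243.5] [[ 0.4871 -0.3319  0.0248]]
scene narrow_die 0.97 [264.9 261. ] [[ 0.5507 -0.104   0.0187]]
scene narrow_die 0.87 [265.7 217.6] [[ 0.4376 -0.0973  0.0213]]
scene wide_die_tab 0.95 [100.6 281.2] [[ 0.5535 -0.4575 -0.0005]]
scene wide_die_tab 0.66 [141.3 244.6] [[ 0.4683 -0.3773  0.0022]]
scene wide_die_tab 0.58 [223.  238.7] [[ 0.4731 -0.1943  0.0049]]
scene narrow_die_tab 0.97 [254.3 232.8] [[ 0.4597 -0.1266 -0.0003]]
scene narrow_die_tab 0.59 [282.8 268.5] [[ 0.563  -0.0681  0.0054]]
scene narrow_die_tab 0.49 [339.1 252.6] [[0.5828 0.0459 0.07  ]]
scene lock_grip 0.61 [339.7 253.1] [[0.5816 0.0481 0.068 ]]
scene lock_grip 0.22 [141.2 244.2] [[ 0.4688 -0.3761  0.0065]]
scene deck 0.83 [390.2 262.4] [[0.6037 0.1463 0.053 ]]
scene wide_pocket 0.81 [388.7 257.5] [[0.5954 0.1456 0.0552]]
scene wide_pocket 0.69 [284.6 268.3] [[ 0.5566 -0.0641 -0.0046]]
scene wide_pocket 0.32 [161.3 245.8] [[ 0.4914 -0.3256  0.0226]]
scene narrow_
[... 334 characters left out ...]
[[ 0.4192 -0.1185  0.0132]]
side narrow_die 0.62 [303.5 296.8] [[ 0.5313 -0.1262  0.0213]]
side wide_die_tab 0.71 [256.1 426. ] [[ 0.4645 -0.3791 -0.001 ]]
side wide_die_tab 0.67 [261.  332.8] [[ 0.4559 -0.1987  0.0014]]
side narrow_die_tab 0.86 [261.9 306.3] [[ 0.4514 -0.1268  0.0002]]
side narrow_die_tab 0.68 [317.7 288.3] [[ 0.5582 -0.0986  0.0202]]
side lock_grip 0.37 [330.5 210.8] [[0.5909 0.1435 0.0542]]
side deck 0.68 [336.  211.1] [[0.6053 0.1454 0.0532]]
side wide_pocket 0.7 [331. 213.] [[0.5931 0.1374 0.0522]]
side narrow_pocket 0.77 [356.  205.5] [[0.6548 0.1673 0.0546]]
0.9 [ 0.1947 -0.5939  0.2139] [[ 0.9502  0.3115  0.    ]
 [ 0.3115 -0.9502 -0.    ]
 [-0.      0.     -1.    ]]
```

View pics/scene0.png

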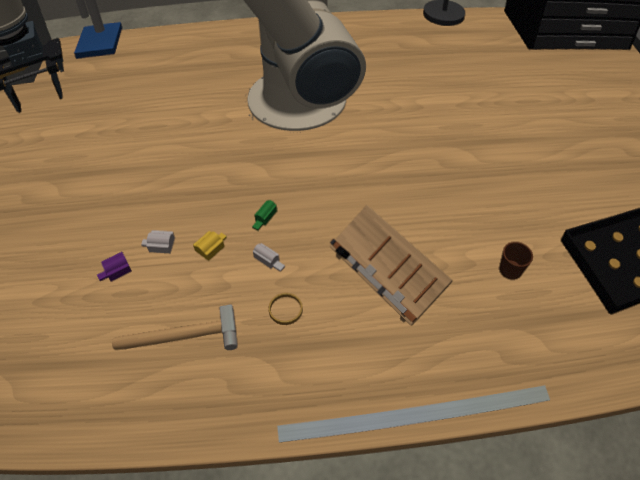

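View pics/side0.png

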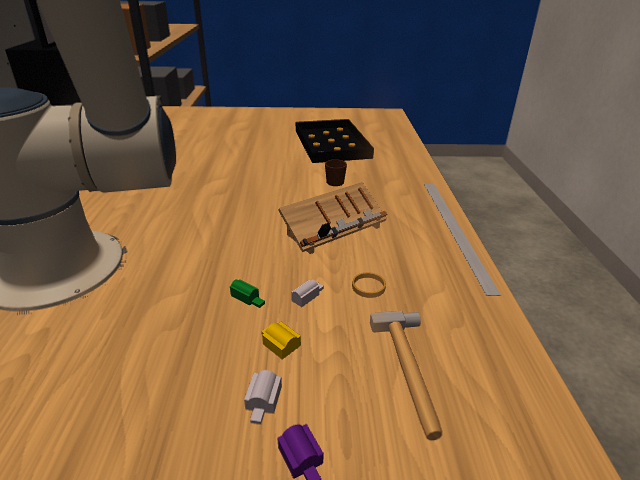

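The scene view shows the plain aluminium wide die at about (158,242) with its tab to the left. The aluminium narrow die is at (266,255) with its tab to the lower right. The rack is centred near (390,262) and its black grip is near (340,252). The purple, yellow and green parts are decoys. The side view agrees: wide die (263,390), narrow die (306,292), grip (324,230). Next I'll fit the poses to the depth clouds.

```bash
cat > fit.py <<'E'
from h import *
from scipy.optimize import least_squares
def box(p,lo,hi):
    c=(np.array(lo)+hi)/2; q=np.abs(p-c)-(np.array(hi)-lo)/2
    return np.linalg.norm(np.maximum(q,0),axis=1)+np.minimum(q.max(1),0)
def die_sdf(p,w,h):
    half=w/2; s=h-.024; r=(half**2+s**2)/(2*s)            # crown: arc over the width
    cyl=np.hypot(p[:,1],p[:,2]-(h-r))-r
    body=np.maximum(box(p,[-.025,-half,0],[.025,half,h]),cyl)
    return np.minimum(body,box(p,[-.045,-.008,0],[-.02,.008,.008]))
def rz(a): c,s=np.cos(a),np.sin(a); return np.array([[c,-s,0],[s,c,0],[0,0,1]])
def fit_die(X,w,h,x0,z0=0):
    X=X[(X[:,2]>z0+.004)&(X[:,2]<z0+h+.006)]
    f=lambda q:die_sdf((X-[q[0],q[1],z0])@rz(q[2]),w,h)
    best=min((least_squares(f,[x0[0],x0[1],a],loss='soft_l1',f_scale=.002) for a in np.arange(0,6.28,.52)),key=lambda r:r.cost)
    return best.x,np.abs(f(best.x)).mean(),len(X)
T=np.deg2rad(30)
def deckR(psi):  # psi: heading of horizontal up-slope direction
    return rz(psi)@np.array([[np.cos(T),0,-np.sin(T)],[0,1,0],[np.sin(T),0,np.cos(T)]])
def rack_sdf(p):
    d=box(p,[-.06,-.13,-.012],[.1,.13,0])
    for c,h in((.010,.026),(-.070,.018)):
        for s in(-1,1):
            y0,y1=sorted([c+s*h,c+s*(h+.005)]); d=np.minimum(d,box(p,[-.024,y0,-.01],[.040,y1,.008]))
    return d
def fit_rack(X,x0):
    def loc(q): return (X-[q[0],q[1],.052+q[3]])@deckR(q[2])
    L=loc(list(x0)+[0]); k=(np.abs(L[:,0]-.014)<.046)&(np.abs(L[:,1]+.02)<.09)&(np.abs(L[:,2])<.02); X=X[k]
    f=lambda q:np.r_[rack_sdf(loc(q)),q[3]*10]
    c=[least_squares(f,np.r_[np.array(x0[:2])+deckR(x0[2])[:2,:2]@[a,b],x0[2],0],loss='soft_l1',f_scale=.001,x_scale=[.01,.01,.1,.01]) for a in(-.01,0,.01) for b in(-.01,0,.01)]
    r=min(c,key=lambda r:r.cost); return r.x,np.abs(f(r.x)).mean(),len(X)
def region(p,Xc,rad):
    u,v=w2p(p,[Xc])[0]; v0,u0=np.mgrid[0:480,0:640]
    X,uv=cloud(p,np.c_[u0.ravel(),v0.ravel()]); k=np.linalg.norm(X[:,:2]-Xc[:2],axis=1)<rad
    return X[k],uv[k]
E
python3 - <<'E'
from fit import *
np.set_printoptions(precision=4,suppress=True)
P={n:eyes.get_image(n) for n in('scene','side')}
for n in P: 
  X,_=region(P[n],[.5,-.27,0],.02); print(n,'bench z',X[:,2].mean(),X[:,2].std())
for name,w,h,c in(('wide',.044,.033,[.487,-.34]),('narrow',.028,.030,[.552,-.1])):
    A=[region(P[n],c+[.015],.062)[0] for n in P]
    for n,X in zip(['scene','side','both'],A+[np.vstack(A)]): 
        q,e,k=fit_die(X,w,h,c); print(name,n,q,np.rad2deg(q[2]),e,k)
A=[region(P[n],[.6,.146,.05],.16)[0] for n in P]
for n,X in zip(['scene','side','both'],A+[np.vstack(A)]): 
    q,e,k=fit_rack(X,[.604,.146,np.deg2rad(124)]); print('rack',n,q,np.rad2deg(q[2]),e,k)
    L=(X-[q[0],q[1],.052+q[3]])@deckR(q[2])
    g=L[(L[:,2]>.022)&(L[:,2]<.06)&(L[:,1]>.04)]; print(' grip pts',len(g),g.min(0),g.max(0),np.median(g,0))
E
```

```text
scene bench z 0.0016003712339265684 0.005130614900695646
side bench z 0.002972610430062662 0.007369344621474236
wide scene [ 0.47   -0.3307  1.4045] 80.47154420526937 0.002187015052130283 573
wide side [ 0.4709 -0.3317  1.388 ] 79.52388712263084 0.0015269537547015395 1340
wide both [ 0.4704 -0.3315  1.395 ] 79.92529645668517 0.0017577831534059736 1913
narrow scene [ 0.533  -0.1023  3.9186] 224.51671047145348 0.0029358603097314135 483
narrow side [ 0.5328 -0.1028  3.9607] 226.9325280093025 0.0009176705056023083 484
narrow both [ 0.5328 -0.1027  3.9456] 226.0683824816066 0.0019396484491378116 967
rack scene [ 0.606   0.1471  2.1453 -0.0001] 122.91741899768256 0.0016110497144776897 3804
 grip pts 247 [-0.1595  0.0401  0.022 ] [-0.0409  0.0877  0.0564] [-0.1387  0.0689  0.0288]
rack side [ 0.6077  0.1458  2.1519 -0.0001] 123.29212348574254 0.0012535251842647457 1975
 grip pts 181 [-0.1544  0.0401  0.022 ] [-0.0403  0.0896  0.0567] [-0.055   0.0788  0.034 ]
rack both [ 0.6071  0.1463  2.1493 -0.0003] 123.14359401727381 0.0015337971538628163 5779
 grip pts 431 [-0.1582  0.0404  0.022 ] [-0.0395  0.0892  0.0574] [-0.0561  0.0711  0.0294]
```

```bash
cat > go.py <<'E'
from fit import *
from scipy.spatial.transform import Rotation as Ro
np.set_printoptions(precision=3,suppress=True)
D=dict(q=[.6071,.1463,2.1493,0.0])
def deck(p,q=None):
    q=q or D['q']; return np.array([q[0],q[1],.052+q[3]])+deckR(q[2])@np.array(p,float)
def toolR(flip=False,q=None):
    R=deckR((q or D['q'])[2])@np.diag([1,-1,-1.]); return R@np.diag([-1,-1,1.]) if flip else R
def down(a): return rz(a)@np.diag([1,-1,-1.])
def delta(pos,R):
    s=sensors.sense(); r=Ro.from_matrix(np.array(R)@np.array(s['eef_rot']).T).as_rotvec()
    print('t cm',(np.array(pos)-s['tool_pos'])*100,'a',r,'deg',np.rad2deg(np.linalg.norm(r)),'clock',s['clock'],'gap',s['finger_gap'],'j',np.array(s['joint_pos']))
E
python3 - <<'E'
from go import *
p=eyes.get_image('wrist'); R,t=Rt(p); s=sensors.sense(); Q=np.array(s['eef_rot'])
print('cam in tool',Q.T@(-R.T@t-s['tool_pos']),'fwd',Q.T@R[2],'right',Q.T@R[0],p['mtx'])
delta(deck([-.02,.02,.22]),toolR())
delta(deck([-.056,.072,.022]),toolR())
E
```

```text
cam in tool [ 0.082 -0.    -0.17 ] fwd [-0.287 -0.     0.958] right [-0.  1.  0.] [[399.261   0.    314.249]
 [  0.    399.261 239.692]
 [  0.      0.      1.   ]]
t cm [46.528 62.266  1.86 ] a [ 0.569 -0.2    1.785] deg 107.96308208744472 clock 1.05 gap 0.9998830664557611 j [-1.35   0.494  1.346  0.     1.302 -0.096]
t cm [ 38.465  65.101 -17.087] a [ 0.569 -0.2    1.785] deg 107.96308208744472 clock 1.05 gap 0.9998830664557611 j [-1.35   0.494  1.346  0.     1.302 -0.096]
```

```bash
python3 -m jog '[{"tx":22,"ty":30,"tz":4,"ax":0.28,"ay":-0.1,"az":0.89},{"tx":22,"ty":30,"tz":4,"ax":0.28,"ay":-0.1,"az":0.89},{"tx":22,"ty":30,"tz":4,"ax":0.28,"ay":-0.1,"az":0.89},{"tx":22,"ty":30,"tz":4,"ax":0.28,"ay":-0.1,"az":0.89},{"tx":22,"ty":30,"tz":4,"ax":0.28,"ay":-0.1,"az":0.89},{"tx":22,"ty":30,"tz":4,"ax":0.28,"ay":-0.1,"az":0.89},{"tx":22,"ty":30,"tz":4,"ax":0.28,"ay":-0.1,"az":0.89},{"tx":22,"ty":30,"tz":4,"ax":0.28,"ay":-0.1,"az":0.89},{"tx":22,"ty":30,"tz":4,"ax":0.28,"ay":-0.1,"az":0.89},{"tx":22,"ty":30,"tz":4,"ax":0.28,"ay":-0.1,"az":0.89}]' 30
python3 - <<'E'
from go import *
delta(deck([-.02,.02,.22]),toolR())
p=eyes.get_image('wrist'); cv2.imwrite('pics/w1.png',p['color'][...,::-1])
for name,w,h,c in(('wide',.044,.033,[.4704,-.3315]),('narrow',.028,.030,[.5328,-.1027])):
    X,_=region(p,c+[.015],.05); print(name,len(X), *fit_die(X,w,h,c) if len(X)>100 else [])
E
```

```text
t cm [46.528 62.266  1.86 ] a [ 0.569 -0.2    1.785] deg 107.96308208744472 clock 1.05 gap 0.9998830664557611 j [-1.35   0.494  1.346  0.     1.302 -0.096]
wide 0
narrow 0validation failed for argument at $[0]...
```

```bash
python3 -m jog '[{"tx":22,"ty":30,"tz":4,"ax":0.28,"ay":-0.1,"az":0.89,"claw":9},{"tx":22,"ty":30,"tz":4,"ax":0.28,"ay":-0.1,"az":0.89,"claw":9},{"tx":22,"ty":30,"tz":4,"ax":0.28,"ay":-0.1,"az":0.89,"claw":9},{"tx":22,"ty":30,"tz":4,"ax":0.28,"ay":-0.1,"az":0.89,"claw":9},{"tx":22,"ty":30,"tz":4,"ax":0.28,"ay":-0.1,"az":0.89,"claw":9},{"tx":22,"ty":30,"tz":4,"ax":0.28,"ay":-0.1,"az":0.89,"claw":9},{"tx":22,"ty":30,"tz":4,"ax":0.28,"ay":-0.1,"az":0.89,"claw":9},{"tx":22,"ty":30,"tz":4,"ax":0.28,"ay":-0.1,"az":0.89,"claw":9},{"tx":22,"ty":30,"tz":4,"ax":0.28,"ay":-0.1,"az":0.89,"claw":9},{"tx":22,"ty":30,"tz":4,"ax":0.28,"ay":-0.1,"az":0.89,"claw":9}]' 30 && 
python3 - <<'E'
from go import *
delta(deck([-.02,.02,.22]),toolR())
p=eyes.get_image('wrist'); cv2.imwrite('pics/w1.png',p['color'][...,::-1])
for name,w,h,c in(('wide',.044,.033,[.4704,-.3315]),('narrow',.028,.030,[.5328,-.1027])):
    X,_=region(p,c+[.015],.05); print(name,len(X), *fit_die(X,w,h,c) if len(X)>100 else [])
E
```

```text
clock: 1.93
tool_pos: [0.4179, -0.289, 0.2547]
eef_rot: [[0.349, 0.937, -0.03], [0.901, -0.327, 0.283], [0.256, -0.126, -0.959]]
force: [-0.1, 1.0, 0.6]
finger_gap: 0.987
finger_force: 0.0
t cm [24.203 31.776 -2.222] a [ 0.285 -0.096  0.892] deg 53.91504112901673 clock 1.9333 gap 0.986595013544208 j [-0.84   0.403  1.427  0.168  1.547 -0.511]
wide 51365 [ 0.475 -0.333  1.356] 0.0013976195377554841 1773
narrow 6871 [ 0.532 -0.102  3.95 ] 0.001174164814638318 1786
```

```bash
python3 -m jog '[{"tx":24.2,"ty":31.8,"tz":-2.2,"ax":0.285,"ay":-0.096,"az":0.892,"claw":5},{"tx":24.2,"ty":31.8,"tz":-2.2,"ax":0.285,"ay":-0.096,"az":0.892,"claw":5},{"tx":24.2,"ty":31.8,"tz":-2.2,"ax":0.285,"ay":-0.096,"az":0.892,"claw":5},{"tx":24.2,"ty":31.8,"tz":-2.2,"ax":0.285,"ay":-0.096,"az":0.892,"claw":5},{"tx":24.2,"ty":31.8,"tz":-2.2,"ax":0.285,"ay":-0.096,"az":0.892,"claw":5},{"tx":24.2,"ty":31.8,"tz":-2.2,"ax":0.285,"ay":-0.096,"az":0.892,"claw":5},{"tx":24.2,"ty":31.8,"tz":-2.2,"ax":0.285,"ay":-0.096,"az":0.892,"claw":5},{"tx":24.2,"ty":31.8,"tz":-2.2,"ax":0.285,"ay":-0.096,"az":0.892,"claw":5},{"tx":24.2,"ty":31.8,"tz":-2.2,"ax":0.285,"ay":-0.096,"az":0.892,"claw":5},{"tx":24.2,"ty":31.8,"tz":-2.2,"ax":0.285,"ay":-0.096,"az":0.892,"claw":5}]' 30 && 
python3 - <<'E'
from go import *
delta(deck([-.02,.02,.22]),toolR())
p=eyes.get_image('wrist'); cv2.imwrite('pics/w2.png',p['color'][...,::-1])
X,uv=region(p,[.6,.146,.05],.16)
q,e,k=fit_rack(X,D['q'][:3]); print('rack',q,e,k)
L=(X-[q[0],q[1],.052+q[3]])@deckR(q[2])
g=(L[:,2]>.022)&(L[:,2]<.06)&(L[:,1]>.04)&(L[:,0]>-.08); g&=p['color'][uv[:,1],uv[:,0]].max(1)<70
print('grip',g.sum(),np.percentile(L[g],[2,50,98],axis=0))
for d in nets.place_of(p,'lock_grip')[:2]: print(d, cloud(p,[np.array(d['centre']).round().astype(int)])[0])
for th in('deck','wide_pocket','narrow_pocket'):
  print(th,[ (d['conf'],d['centre']) for d in nets.place_of(p,th)[:1]])
for a in([0,0,0],[.007,.01,0],[.007,-.07,0],[-.056,.072,.052]): print(a,w2p(p,[deck(a,list(q))]))
E
```

```text
clock: 2.82
tool_pos: [0.6584, 0.0267, 0.2308]
eef_rot: [[-0.471, 0.839, -0.273], [0.727, 0.545, 0.418], [0.499, -0.002, -0.867]]
force: [0.8, -0.5, 0.0]
finger_gap: 0.55
finger_force: 0.0
t cm [0.153 0.209 0.169] a [ 0.002 -0.001  0.002] deg 0.1812064190520599 clock 2.8167 gap 0.5499898315231426 j [-0.237  0.726  0.975  0.361  1.822 -0.79 ]
rack [ 0.608  0.146  2.154 -0.001] 0.0008056402847622494 17340
grip 346 [[-0.05   0.07   0.024]
 [-0.041  0.075  0.05 ]
 [-0.038  0.082  0.053]]
{'centre': [246.7, 248.3], 'conf': 0.67} [[0.576 0.045 0.072]]
deck [(0.62, [337.6, 181.2])]
wide_pocket [(0.77, [323.0, 179.2])]
narrow_pocket [(0.75, [406.4, 178.9])]
[0, 0, 0] [[336.687 184.983]]
[0.007, 0.01, 0] [[326.49  177.911]]
[0.007, -0.07, 0] [[408.423 177.326]]
[-0.056, 0.072, 0.052] [[259.02  257.058]]
```

View pics/w2.png

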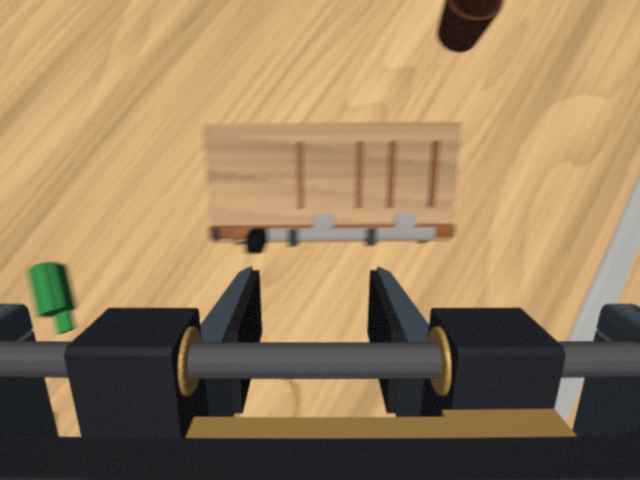

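The wrist view shows the rack at (335,180), with four ribs at columns 300, 360, 390 and 435. The black grip is at (256,240). Both lugs (322,220 and 405,220) are over the pocket middles, so the lock is shut. Dark keepers sit on the lip at (293,237) and (371,237), so I'll check their height before going in.

```bash
sed -i "s/D=dict.*/D=dict(q=[.6078,.1463,2.1525,-.0005])/;s/precision=3/precision=4/" go.py; python3 - <<'E'
from go import *
p=eyes.get_image('wrist'); X,uv=region(p,[.6,.146,.05],.16)
q,e,k=fit_rack(X,D['q'][:3]); print('rack',q,e,k)
L=(X-deck([0,0,0],list(q)))@deckR(q[2])
m=(L[:,0]<-.036)&(L[:,0]>-.07)
for a in np.arange(-.06,.1,.004):
    k=m&(np.abs(L[:,1]-a)<.002); print('%.3f'%a,k.sum(),np.percentile(L[k][:,2],[50,90,98]) if k.any() else '',end=';')
D['q']=list(q)
delta(deck([-.048,.073,.075]),toolR()); delta(deck([-.048,.073,.030]),toolR())
print('open shift cm',deckR(q[2])[:,1]*3.5, 'dn', deckR(q[2])[:,2])
E
```

```text
rack [ 0.6078  0.1459  2.1542 -0.0015] 0.0008192861572096058 17321
-0.060 89 [0.0159 0.0173 0.0179];-0.056 93 [0.0154 0.0168 0.0173];-0.052 110 [0.0096 0.0168 0.0174];-0.048 108 [0.0099 0.0167 0.0176];-0.044 105 [0.0094 0.0171 0.0176];-0.040 93 [0.0126 0.017  0.0174];-0.036 78 [0.0157 0.0197 0.0203];-0.032 108 [0.0192 0.0203 0.0211];-0.028 126 [0.0187 0.0201 0.0208];-0.024 122 [0.0101 0.019  0.0201];-0.020 104 [0.0074 0.017  0.0173];-0.016 105 [0.0084 0.0168 0.0172];-0.012 108 [0.0075 0.0166 0.0171];-0.008 109 [0.0088 0.0167 0.0173];-0.004 104 [0.0091 0.0169 0.0173];0.000 120 [0.0091 0.0381 0.2281];0.004 107 [0.0057 0.0167 0.0171];0.008 83 [0.0157 0.017  0.0179];0.012 88 [0.016  0.0169 0.0173];0.016 89 [0.0158 0.017  0.0178];0.020 87 [0.016  0.0171 0.0177];0.024 85 [0.0159 0.0172 0.0175];0.028 99 [0.0154 0.0167 0.017 ];0.032 111 [0.0106 0.0169 0.0175];0.036 105 [0.013  0.0169 0.0174];0.040 117 [0.0119 0.0194 0.0207];0.044 108 [0.0189 0.0203 0.0209];0.048 104 [0.019  0.0202 0.0209];0.052 96 [0.016  0.0204 0.228 ];0.056 104 [0.0078 0.0166 0.0174];0.060 106 [0.0067 0.0169 0.0177];0.064 99 [0.01   0.0168 0.0176];0.068 109 [0.0079 0.0168 0.0175];0.072 224 [0.0349 0.0517 0.0525];0.076 159 [0.0489 0.0523 0.053 ];0.080 136 [0.0496 0.0526 0.053 ];0.084 140 [0.05   0.0527 0.0532];0.088 68 [0.0317 0.0513 0.0525];0.092 52 [0.0085 0.0104 0.0106];0.096 73 [0.0093 0.011  0.0116];t cm [ -6.5974   1.6974 -14.0426] a [ 0.0028 -0.0009  0.0103] deg 0.6153496043158518 clock 3.1167 gap 0.5462809708604294 j [-0.2424  0.722   0.9792  0.3588  1.8219 -0.7926]
t cm [ -7.837    3.5752 -17.9397] a [ 0.0028 -0.0009  0.0103] deg 0.6153496043158518 clock 3.1167 gap 0.5462809708604294 j [-0.2424  0.722   0.9792  0.3588  1.8219 -0.7926]
open shift cm [-2.921  -1.9281  0.    ] dn [ 0.2754 -0.4173  0.866 ]
```

The keepers are 20.5 mm high and the grip centre is at deck y ≈ 0.0795, so the lock starts about 7 mm open. I'll go down to TCP z ≈ 0.03 above the deck, which clears the keepers.

```bash
python3 -m jog '[{"tx":-7.1,"ty":1.3,"tz":-14,"ax":0.003,"ay":0,"az":0.01,"claw":4},{"tx":-7.1,"ty":1.3,"tz":-14,"ax":0.003,"ay":0,"az":0.01,"claw":4},{"tx":-7.1,"ty":1.3,"tz":-14,"ax":0.003,"ay":0,"az":0.01,"claw":4},{"tx":-7.1,"ty":1.3,"tz":-14,"ax":0.003,"ay":0,"az":0.01,"claw":4},{"tx":-7.1,"ty":1.3,"tz":-14,"ax":0.003,"ay":0,"az":0.01,"claw":4},{"tx":-7.7,"ty":2.2,"tz":-16,"ax":0.003,"ay":0,"az":0.01,"claw":4},{"tx":-8.4,"ty":3.2,"tz":-18,"ax":0.003,"ay":0,"az":0.01,"claw":4},{"tx":-8.4,"ty":3.2,"tz":-18,"ax":0.003,"ay":0,"az":0.01,"claw":4},{"tx":-8.4,"ty":3.2,"tz":-18,"ax":0.003,"ay":0,"az":0.01,"claw":1},{"tx":-8.4,"ty":3.2,"tz":-18,"ax":0.003,"ay":0,"az":0.01,"claw":1}]' 15 && python3 -m jog '[{"tx":0,"ty":0,"tz":0,"ax":0,"ay":0,"az":0,"claw":1},{"tx":0,"ty":0,"tz":0,"ax":0,"ay":0,"az":0,"claw":1},{"tx":0,"ty":0,"tz":0,"ax":0,"ay":0,"az":0,"claw":1},{"tx":0,"ty":0,"tz":0,"ax":0,"ay":0,"az":0,"claw":1}]' 15; python3 -c "
from go import *
D['q']=[.6078,.1459,2.1542,-.0015]
s=sensors.sense(); print((np.array(s['tool_pos'])-deck([0,0,0]))@deckR(D['q'][2]))"
```

```text
clock: 3.95
tool_pos: [0.574, 0.055, 0.0533]
eef_rot: [[-0.478, 0.834, -0.274], [0.723, 0.551, 0.417], [0.5, 0.001, -0.866]]
force: [-0.1, 0.2, -0.1]
finger_gap: 0.322
finger_force: 0.0
clock: 4.28
tool_pos: [0.5738, 0.0552, 0.053]
eef_rot: [[-0.478, 0.834, -0.274], [0.723, 0.551, 0.417], [0.499, 0.001, -0.867]]
force: [1.0, -4.6, 7.6]
finger_gap: 0.193
finger_force: 15.0
[-0.0481  0.0783  0.0306]
```

```bash
python3 -m jog '[{"tx":-0.6,"ty":-0.4,"tz":0,"ax":0,"ay":0,"az":0,"claw":1},{"tx":-1.2,"ty":-0.8,"tz":0,"ax":0,"ay":0,"az":0,"claw":1},{"tx":-1.8,"ty":-1.2,"tz":0,"ax":0,"ay":0,"az":0,"claw":1},{"tx":-2.2,"ty":-1.45,"tz":0,"ax":0,"ay":0,"az":0,"claw":1},{"tx":-2.38,"ty":-1.57,"tz":0,"ax":0,"ay":0,"az":0,"claw":1},{"tx":-2.38,"ty":-1.57,"tz":0,"ax":0,"ay":0,"az":0,"claw":1},{"tx":-2.38,"ty":-1.57,"tz":0,"ax":0,"ay":0,"az":0,"claw":1},{"tx":-2.38,"ty":-1.57,"tz":0,"ax":0,"ay":0,"az":0,"claw":1}]'; python3 -c "
from go import *
D['q']=[.6078,.1459,2.1542,-.0015]
s=sensors.sense(); print((np.array(s['tool_pos'])-deck([0,0,0]))@deckR(D['q'][2]), np.array(s['force'])@deckR(D['q'][2]))"
```

```text
clock: 4.95
tool_pos: [0.55, 0.0396, 0.053]
eef_rot: [[-0.478, 0.834, -0.274], [0.723, 0.551, 0.417], [0.499, 0.001, -0.867]]
force: [0.0, -4.7, 9.2]
finger_gap: 0.193
finger_force: 15.0
[-0.0481  0.1068  0.0306] [1.194  2.5339 9.8762]
```

```bash
python3 -m jog '[{"tx":-0.12,"ty":-0.08,"tz":0,"ax":0,"ay":0,"az":0,"claw":1},{"tx":-0.25,"ty":-0.165,"tz":0,"ax":0,"ay":0,"az":0,"claw":1},{"tx":-0.25,"ty":-0.165,"tz":0,"ax":0,"ay":0,"az":0,"claw":1},{"tx":-0.25,"ty":-0.165,"tz":0,"ax":0,"ay":0,"az":0,"claw":1}]'; python3 -c "
from go import *
D['q']=[.6078,.1459,2.1542,-.0015]
s=sensors.sense(); print((np.array(s['tool_pos'])-deck([0,0,0]))@deckR(D['q'][2]), np.array(s['force'])@deckR(D['q'][2]))"
```

```text
clock: 5.28
tool_pos: [0.5497, 0.0393, 0.053]
eef_rot: [[-0.479, 0.835, -0.27], [0.722, 0.55, 0.419], [0.498, 0.005, -0.867]]
force: [13.4, 10.8, 0.9]
finger_gap: 0.196
finger_force: 15.0
[-0.0481  0.1072  0.0307] [  1.8601 -17.1186  -0.0503]
```

```bash
python3 -m jog '[{"tx":0.2,"ty":0.13,"tz":0,"ax":0,"ay":0,"az":0,"claw":4},{"tx":0.2,"ty":0.13,"tz":0,"ax":0,"ay":0,"az":0,"claw":4},{"tx":0.2,"ty":0.13,"tz":0,"ax":0,"ay":0,"az":0,"claw":4},{"tx":0.2,"ty":0.13,"tz":0,"ax":0,"ay":0,"az":0,"claw":4},{"tx":1,"ty":-1.1,"tz":2.6,"ax":0,"ay":0,"az":0,"claw":5},{"tx":2.1,"ty":-2.8,"tz":6,"ax":0,"ay":0,"az":0,"claw":6.5},{"tx":3,"ty":-4,"tz":8.7,"ax":0,"ay":0,"az":0,"claw":6.5},{"tx":3.5,"ty":-5,"tz":11,"ax":0,"ay":0,"az":0,"claw":6.5}]'; python3 -c "
from go import *
delta([.473,-.332,.2],down(np.deg2rad(79)))"
```

```text
clock: 5.95
tool_pos: [0.5823, -0.0125, 0.164]
eef_rot: [[-0.478, 0.834, -0.275], [0.723, 0.551, 0.417], [0.5, 0.0, -0.866]]
force: [0.0, 0.3, -1.2]
finger_gap: 0.692
finger_force: 0.0
t cm [-10.9293 -31.9532   3.6018] a [-0.526 -0.104 -0.758] deg 53.19839748287627 clock 5.95 gap 0.6920724961873344 j [-0.3161  0.6879  1.2506  0.3164  1.6244 -0.9513]
```

```bash
python3 -m jog '[{"tx":-10.9,"ty":-32,"tz":3.6,"ax":-0.526,"ay":-0.104,"az":-0.758,"claw":6.5},{"tx":-10.9,"ty":-32,"tz":3.6,"ax":-0.526,"ay":-0.104,"az":-0.758,"claw":6.5},{"tx":-10.9,"ty":-32,"tz":3.6,"ax":-0.526,"ay":-0.104,"az":-0.758,"claw":6.5},{"tx":-10.9,"ty":-32,"tz":3.6,"ax":-0.526,"ay":-0.104,"az":-0.758,"claw":6.5},{"tx":-10.9,"ty":-32,"tz":3.6,"ax":-0.526,"ay":-0.104,"az":-0.758,"claw":6.5},{"tx":-10.9,"ty":-32,"tz":3.6,"ax":-0.526,"ay":-0.104,"az":-0.758,"claw":6.5},{"tx":-10.9,"ty":-32,"tz":3.6,"ax":-0.526,"ay":-0.104,"az":-0.758,"claw":6.5},{"tx":-10.9,"ty":-32,"tz":3.6,"ax":-0.526,"ay":-0.104,"az":-0.758,"claw":6.5},{"tx":-10.9,"ty":-32,"tz":3.6,"ax":-0.526,"ay":-0.104,"az":-0.758,"claw":6.5},{"tx":-10.9,"ty":-32,"tz":3.6,"ax":-0.526,"ay":-0.104,"az":-0.758,"claw":6.5}]'; python3 - <<'E'
from go import *
delta([.473,-.332,.2],down(np.deg2rad(79)))
p=eyes.get_image('wrist'); cv2.imwrite('pics/w3.png',p['color'][...,::-1])
c=[.4715,-.332]; X,_=region(p,c+[.015],.06)
q,e,k=fit_die(X,.044,.033,c); print('wide',q,np.rad2deg(q[2]),e,k)
# draw fitted footprint at z=0 and block top edge
for b in([-.025,-.022,.024],[.025,-.022,.024],[.025,.022,.024],[-.025,.022,.024],[-.045,-.008,.008],[-.045,.008,.008]):
    u=w2p(p,[rz(q[2])@b+[q[0],q[1],0]])[0]; cv2.circle(p['color'],tuple(u.round().astype(int).tolist()),2,(255,0,0),-1)
cv2.imwrite('pics/w3.png',p['color'][...,::-1])
# lock check from the scene camera
s=eyes.get_image('scene'); D['q']=[.6078,.1459,2.1542,-.0015]; X,_=region(s,[.6,.146,.05],.18); L=(X-deck([0,0,0]))@deckR(D['q'][2])
g=(L[:,2]>.03)&(L[:,2]<.06)&(L[:,1]>.04)&(L[:,0]>-.075)&(L[:,0]<-.02); print('grip y',g.sum(),np.percentile(L[g],[5,50,95],axis=0))
E
```

```text
clock: 6.78
tool_pos: [0.4713, -0.3332, 0.1984]
eef_rot: [[0.193, 0.981, -0.0], [0.981, -0.193, 0.001], [0.001, -0.0, -1.0]]
force: [0.4, 0.2, -0.4]
finger_gap: 0.71
finger_force: 0.0
t cm [0.1671 0.1227 0.1617] a [-0.0008 -0.0002  0.0027] deg 0.16130151648458582 clock 6.7833 gap 0.7100574906742879 j [-0.7191  0.4424  1.4857  0.0005  1.2142 -0.5246]
wide [ 0.4713 -0.3309  1.3835] 79.26969023806274 0.0018842373528810017 3145
grip y 99 [[-0.0531  0.096   0.0318]
 [-0.0457  0.1004  0.0499]
 [-0.0389  0.1118  0.054 ]]
```

View pics/w3.png

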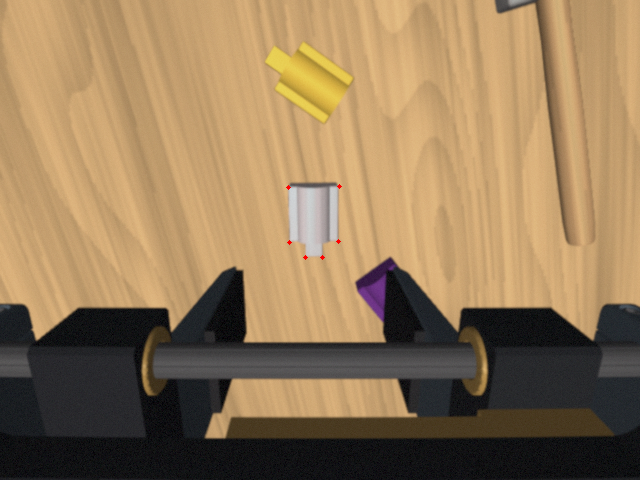

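The red fit marks land on the aluminium wide die's corners and tab (289–339, 186–257). The grip median in the scene view confirms the lock is open. Next I'll descend on the die.

```bash
python3 -c "
from go import *
delta([.4713,-.3309,.0115],down(1.3835))"
```

```text
t cm [ -0.0896  -0.0071 -18.6228] a [-0.0025 -0.001   0.0049] deg 0.3190494369548383 clock 6.8833 gap 0.7104481478603225 j [-0.7155  0.4429  1.4868  0.0013  1.2143 -0.5238]
```

```bash
python3 -m jog '[{"tx":-0.09,"ty":0,"tz":-4,"ax":-0.002,"ay":-0.001,"az":0.005,"claw":6.5},{"tx":-0.09,"ty":0,"tz":-8,"ax":-0.002,"ay":-0.001,"az":0.005,"claw":6.5},{"tx":-0.09,"ty":0,"tz":-12,"ax":-0.002,"ay":-0.001,"az":0.005,"claw":6.5},{"tx":-0.09,"ty":0,"tz":-15,"ax":-0.002,"ay":-0.001,"az":0.005,"claw":6.5},{"tx":-0.09,"ty":0,"tz":-17.5,"ax":-0.002,"ay":-0.001,"az":0.005,"claw":6.5},{"tx":-0.09,"ty":0,"tz":-18.6,"ax":-0.002,"ay":-0.001,"az":0.005,"claw":6.5},{"tx":-0.09,"ty":0,"tz":-18.6,"ax":-0.002,"ay":-0.001,"az":0.005,"claw":6.5},{"tx":-0.09,"ty":0,"tz":-18.6,"ax":-0.002,"ay":-0.001,"az":0.005,"claw":4}]' 25; python3 -m jog '[{"tx":0,"ty":0,"tz":0,"ax":0,"ay":0,"az":0,"claw":3.5},{"tx":0,"ty":0,"tz":0,"ax":0,"ay":0,"az":0,"claw":3.5},{"tx":0,"ty":0,"tz":0,"ax":0,"ay":0,"az":0,"claw":3.5},{"tx":0,"ty":0,"tz":0,"ax":0,"ay":0,"az":0,"claw":3.5},{"tx":0,"ty":0,"tz":0,"ax":0,"ay":0,"az":0,"claw":3.5}]' 25
```

```text
clock: 7.55
tool_pos: [0.4719, -0.3307, 0.0123]
eef_rot: [[0.185, 0.983, 0.0], [0.983, -0.185, 0.0], [0.0, 0.0, -1.0]]
force: [0.6, -0.0, 0.6]
finger_gap: 0.667
finger_force: 0.0
clock: 7.97
tool_pos: [0.4721, -0.3316, 0.0134]
eef_rot: [[0.186, 0.983, 0.002], [0.983, -0.186, -0.002], [-0.001, 0.002, -1.0]]
force: [0.7, 3.1, 10.0]
finger_gap: 0.476
finger_force: 25.0
```

```bash
sed -i "s/D=dict.*/D=dict(q=[.6078,.1459,2.1542,-.0015])/" go.py; python3 -m jog '[{"tx":0,"ty":0,"tz":3,"ax":0,"ay":0,"az":0,"claw":3.5},{"tx":0,"ty":0,"tz":7,"ax":0,"ay":0,"az":0,"claw":3.5},{"tx":0,"ty":0,"tz":11,"ax":0,"ay":0,"az":0,"claw":3.5},{"tx":0,"ty":0,"tz":15,"ax":0,"ay":0,"az":0,"claw":3.5},{"tx":0,"ty":0,"tz":15,"ax":0,"ay":0,"az":0,"claw":3.5}]' 25; python3 -c "
from go import *
delta(deck([.008,.010,.0834]),toolR())"
```

```text
clock: 8.38
tool_pos: [0.4743, -0.3336, 0.1701]
eef_rot: [[0.186, 0.983, 0.009], [0.983, -0.186, -0.008], [-0.006, 0.011, -1.0]]
force: [1.7, -2.1, -1.2]
finger_gap: 0.48
finger_force: 25.0
t cm [14.4275 44.4976 -4.3326] a [0.5303 0.1174 0.7546] deg 53.270416752635235 clock 8.3833 gap 0.47980134692396453 j [-0.7159  0.4709  1.5244 -0.      1.134  -0.529 ]
```

```bash
python3 -m jog '[{"tx":14,"ty":43,"tz":2,"ax":0.53,"ay":0.117,"az":0.755,"claw":3.5},{"tx":14,"ty":43,"tz":2,"ax":0.53,"ay":0.117,"az":0.755,"claw":3.5},{"tx":14,"ty":43,"tz":2,"ax":0.53,"ay":0.117,"az":0.755,"claw":3.5},{"tx":14,"ty":43,"tz":2,"ax":0.53,"ay":0.117,"az":0.755,"claw":3.5},{"tx":14,"ty":43,"tz":2,"ax":0.53,"ay":0.117,"az":0.755,"claw":3.5},{"tx":14,"ty":43,"tz":2,"ax":0.53,"ay":0.117,"az":0.755,"claw":3.5},{"tx":14,"ty":43,"tz":2,"ax":0.53,"ay":0.117,"az":0.755,"claw":3.5},{"tx":14,"ty":43,"tz":2,"ax":0.53,"ay":0.117,"az":0.755,"claw":3.5},{"tx":14,"ty":43,"tz":2,"ax":0.53,"ay":0.117,"az":0.755,"claw":3.5},{"tx":14,"ty":43,"tz":2,"ax":0.53,"ay":0.117,"az":0.755,"claw":3.5}]'; python3 -m jog '[{"tx":0,"ty":0,"tz":0,"ax":0,"ay":0,"az":0,"claw":3.5},{"tx":0,"ty":0,"tz":0,"ax":0,"ay":0,"az":0,"claw":3.5},{"tx":0,"ty":0,"tz":0,"ax":0,"ay":0,"az":0,"claw":3.5}]'; python3 - <<'E'
from go import *
delta(deck([.008,.010,.0834]),toolR())
p=eyes.get_image('wrist')
X,uv=region(p,[.6,.146,.05],.16); q,e,k=fit_rack(X,D['q'][:3]); print('rack',q,e,k)
# die bottom corners expected for die held at TCP, drawn
s=sensors.sense(); Q=np.array(s['eef_rot'])
for b in([-.025,-.022,.024],[.025,-.022,.024],[.025,.022,.024],[-.025,.022,.024],[-.045,-.008,.008],[-.045,.008,.008],[-.045,-.008,0],[-.045,.008,0]):
    l=np.array([b[0],-b[1],.0134-b[2]]); u=w2p(p,[Q@l+s['tool_pos']])[0]; cv2.circle(p['color'],tuple(u.round().astype(int).tolist()),2,(255,0,0),-1)
cv2.imwrite('pics/w4.png',p['color'][...,::-1])
E
```

```text
clock: 9.22
tool_pos: [0.601, 0.0662, 0.1802]
eef_rot: [[-0.476, 0.832, -0.286], [0.72, 0.555, 0.416], [0.505, -0.008, -0.863]]
force: [0.5, -0.3, -1.6]
finger_gap: 0.479
finger_force: 25.0
clock: 9.47
tool_pos: [0.6002, 0.0644, 0.1805]
eef_rot: [[-0.477, 0.831, -0.286], [0.72, 0.556, 0.415], [0.504, -0.008, -0.864]]
force: [0.1, -0.7, -2.6]
finger_gap: 0.479
finger_force: 25.0
t cm [ 1.8397  4.6958 -5.3744] a [ 0.0007 -0.0097 -0.0059] deg 0.6515593523411912 clock 9.4667 gap 0.47899023442932587 j [-0.2009  0.6832  1.2124  0.358   1.6396 -0.8351]
rack [ 0.6075  0.1458  2.1541 -0.0014] 0.0006869136719039279 22199
```

View pics/w4.png

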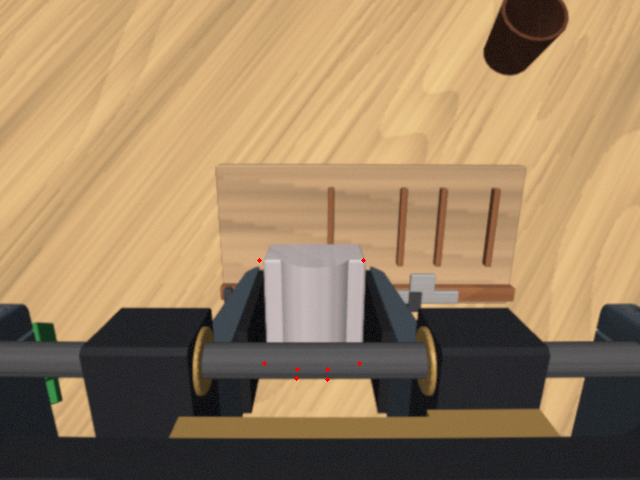

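The die is square in the fingers, with its shoulders at (266,260) and (363,262) close to the predicted marks. The rack fit hasn't changed and the lugs are clear to the left of the pocket middles. I'll lower it along the deck normal.

```bash
python3 -m jog '[{"tx":1.84,"ty":4.7,"tz":-5.37,"ax":0.001,"ay":-0.01,"az":-0.006,"claw":3.5},{"tx":1.84,"ty":4.7,"tz":-5.37,"ax":0.001,"ay":-0.01,"az":-0.006,"claw":3.5},{"tx":1.84,"ty":4.7,"tz":-5.37,"ax":0.001,"ay":-0.01,"az":-0.006,"claw":3.5},{"tx":1.0,"ty":5.95,"tz":-8,"ax":0.001,"ay":-0.01,"az":-0.006,"claw":3.5},{"tx":0.4,"ty":6.8,"tz":-9.8,"ax":0.001,"ay":-0.01,"az":-0.006,"claw":3.5},{"tx":0.4,"ty":6.8,"tz":-9.8,"ax":0.001,"ay":-0.01,"az":-0.006,"claw":3.5},{"tx":0.4,"ty":6.8,"tz":-9.8,"ax":0.001,"ay":-0.01,"az":-0.006,"claw":3.5}]'; python3 -c "
from go import *
delta(deck([.008,.010,.0144]),toolR())"
```

```text
clock: 10.1
tool_pos: [0.604, 0.1316, 0.0823]
eef_rot: [[-0.475, 0.835, -0.276], [0.723, 0.55, 0.419], [0.501, -0.001, -0.865]]
force: [0.8, -0.4, -2.4]
finger_gap: 0.481
finger_force: 25.0
t cm [-0.4382  0.861  -1.5362] a [-0.001  -0.0015  0.0016] deg 0.13851002675756188 clock 10.1 gap 0.4807733657260531 j [-0.1079  0.7851  1.2984  0.4012  1.4244 -0.8232]
```

```bash
python3 -m jog '[{"tx":-0.15,"ty":0.29,"tz":-0.5,"ax":0,"ay":0,"az":0,"claw":3.5},{"tx":-0.29,"ty":0.57,"tz":-1.0,"ax":0,"ay":0,"az":0,"claw":3.5},{"tx":-0.4,"ty":0.8,"tz":-1.4,"ax":0,"ay":0,"az":0,"claw":3.5},{"tx":-0.44,"ty":0.86,"tz":-1.54,"ax":0,"ay":0,"az":0,"claw":3.5},{"tx":-0.44,"ty":0.86,"tz":-1.54,"ax":0,"ay":0,"az":0,"claw":3.5},{"tx":-0.44,"ty":0.86,"tz":-1.54,"ax":0,"ay":0,"az":0,"claw":3.5}]'; python3 -c "
from go import *
delta(deck([.008,.010,.0134]),toolR()); s=sensors.sense(); print(np.array(s['force'])@deckR(D['q'][2]))"
```

```text
clock: 10.6
tool_pos: [0.6001, 0.1411, 0.0671]
eef_rot: [[-0.477, 0.835, -0.275], [0.723, 0.55, 0.418], [0.501, 0.001, -0.866]]
force: [0.5, 0.1, -3.0]
finger_gap: 0.476
finger_force: 25.0
t cm [-0.0779 -0.0518 -0.0981] a [-0.0009  0.0002  0.0007] deg 0.06925313285164644 clock 10.6 gap 0.47624074315522935 j [-0.0948  0.7986  1.3191  0.4083  1.3871 -0.8278]
[-1.6863 -0.4614 -2.5154]
```

```bash
python3 -m jog '[{"tx":-0.08,"ty":-0.05,"tz":-0.1,"ax":0,"ay":0,"az":0,"claw":3.5},{"tx":-0.11,"ty":0,"tz":-0.2,"ax":0,"ay":0,"az":0,"claw":3.5},{"tx":-0.11,"ty":0,"tz":-0.2,"ax":0,"ay":0,"az":0,"claw":3.5},{"tx":-0.11,"ty":0,"tz":-0.2,"ax":0,"ay":0,"az":0,"claw":3.5}]'; python3 -c "
from go import *
delta(deck([.008,.010,.0134]),toolR()); s=sensors.sense(); print(np.array(s['force'])@deckR(D['q'][2]))"
```

```text
clock: 10.93
tool_pos: [0.6001, 0.141, 0.0668]
eef_rot: [[-0.478, 0.835, -0.273], [0.722, 0.55, 0.419], [0.5, 0.003, -0.866]]
force: [0.7, -4.2, 20.6]
finger_gap: 0.479
finger_force: 25.0
t cm [-0.0723 -0.0463 -0.0732] a [-0.0017  0.0027  0.001 ] deg 0.19134098690012102 clock 10.9333 gap 0.47932764739924744 j [-0.0954  0.7978  1.3216  0.4095  1.3837 -0.8302]
[ 6.8948  1.7095 19.8307]
```

```bash
python3 -m jog '[{"tx":0,"ty":0,"tz":0,"ax":0,"ay":0,"az":0,"claw":4.6},{"tx":0,"ty":0,"tz":0,"ax":0,"ay":0,"az":0,"claw":5.2},{"tx":0,"ty":0,"tz":0,"ax":0,"ay":0,"az":0,"claw":5.8},{"tx":0,"ty":0,"tz":0,"ax":0,"ay":0,"az":0,"claw":5.8},{"tx":0.5,"ty":-0.75,"tz":1.6,"ax":0,"ay":0,"az":0,"claw":5.8},{"tx":1.4,"ty":-2.1,"tz":4.3,"ax":0,"ay":0,"az":0,"claw":5.8},{"tx":2.5,"ty":-3.8,"tz":7.8,"ax":0,"ay":0,"az":0,"claw":5.8},{"tx":3,"ty":-5,"tz":11,"ax":0,"ay":0,"az":0,"claw":5.8},{"tx":3,"ty":-6,"tz":14,"ax":0,"ay":0,"az":0,"claw":5.8},{"tx":3,"ty":-6,"tz":14,"ax":0,"ay":0,"az":0,"claw":5.8}]'; cat >> go.py <<'E'
def fit_in_deck(X,w,h,x0):
    L=(X-deck([0,0,0]))@deckR(D['q'][2])
    k=(np.abs(L[:,0]-x0[0])<.05)&(np.abs(L[:,1]-x0[1])<w/2+.003)&(L[:,2]>.004)&(L[:,2]<h+.006)&~((L[:,0]<-.026)&(np.abs(L[:,1]-x0[1])>.010)); L=L[k]
    L=L[~((L[:,2]>.0095)&(L[:,0]<-.027))]
    f=lambda q:die_sdf((L-[q[0],q[1],q[3]])@rz(q[2]),w,h)
    r=least_squares(f,[x0[0],x0[1],0,0],loss='soft_l1',f_scale=.0015); return r.x-np.r_[x0,0,0],np.abs(f(r.x)).mean(),len(L)
E
python3 - <<'E'
from go import *
for n in('wrist','scene','side'):
    p=eyes.get_image(n); X,uv=region(p,[.6,.146,.05],.16)
    print(n,fit_in_deck(X,.044,.033,[.007,.010]))
    if n=='wrist':cv2.imwrite('pics/w5.png',p['color'][...,::-1])
delta([.5328,-.1027,.2],down(3.95-np.pi))
E
```

```text
clock: 11.77
tool_pos: [0.6314, 0.0792, 0.2104]
eef_rot: [[-0.48, 0.836, -0.268], [0.724, 0.549, 0.418], [0.496, 0.007, -0.868]]
force: [0.4, 1.0, 0.7]
finger_gap: 0.634
finger_force: 0.0
wrist (array([ 0.0009, -0.0018, -0.0073, -0.0014]), np.float64(0.0012814186918399246), 3604)
scene (array([ 0.0022, -0.0007,  0.0049, -0.0016]), np.float64(0.0019358147758380267), 668)
side (array([ 0.0003, -0.002 , -0.001 , -0.0002]), np.float64(0.0013701920397256276), 519)
t cm [ -9.5817 -18.3932  -0.4508] a [-0.5633  0.051  -1.312 ] deg 81.85779331098315 clock 11.9167 gap 0.636099506371984 j [-0.173   0.6927  1.1188  0.3766  1.6983 -0.7775]
```

View pics/w5.png

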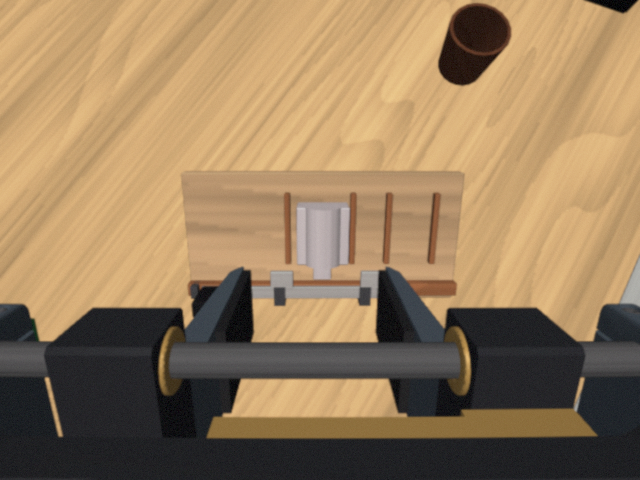

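The wide die lies flat between its ribs at (322,235), with its tab at the lip and the lug clear at (282,280). Next is the narrow die.

```bash
python3 -m jog '[{"tx":-9,"ty":-17,"tz":0,"ax":-0.45,"ay":0.04,"az":-1.05,"claw":5},{"tx":-9,"ty":-17,"tz":0,"ax":-0.45,"ay":0.04,"az":-1.05,"claw":5},{"tx":-9,"ty":-17,"tz":0,"ax":-0.45,"ay":0.04,"az":-1.05,"claw":5},{"tx":-9,"ty":-17,"tz":0,"ax":-0.45,"ay":0.04,"az":-1.05,"claw":5},{"tx":-9,"ty":-17,"tz":0,"ax":-0.45,"ay":0.04,"az":-1.05,"claw":5},{"tx":-9,"ty":-17,"tz":0,"ax":-0.45,"ay":0.04,"az":-1.05,"claw":5},{"tx":-9,"ty":-17,"tz":0,"ax":-0.45,"ay":0.04,"az":-1.05,"claw":5},{"tx":-9,"ty":-17,"tz":0,"ax":-0.45,"ay":0.04,"az":-1.05,"claw":5},{"tx":-9,"ty":-17,"tz":0,"ax":-0.45,"ay":0.04,"az":-1.05,"claw":5},{"tx":-9,"ty":-17,"tz":0,"ax":-0.45,"ay":0.04,"az":-1.05,"claw":5}]'; python3 -c "
from go import *
delta([.5328,-.1027,.2],down(3.95-np.pi))"
```

```text
clock: 12.75
tool_pos: [0.5378, -0.0874, 0.204]
eef_rot: [[0.484, 0.875, -0.005], [0.87, -0.48, 0.111], [0.095, -0.058, -0.994]]
force: [0.0, 0.1, 0.7]
finger_gap: 0.55
finger_force: 0.0
t cm [-0.4955 -1.5295 -0.4032] a [-0.1111  0.0092 -0.2575] deg 16.07825048965389 clock 12.75 gap 0.549692226052076 j [-0.338   0.4069  1.5378  0.1089  1.2405  0.129 ]
```

```bash
python3 -m jog '[{"tx":-0.5,"ty":-1.5,"tz":-0.4,"ax":-0.111,"ay":0.009,"az":-0.258,"claw":5},{"tx":-0.5,"ty":-1.5,"tz":-0.4,"ax":-0.111,"ay":0.009,"az":-0.258,"claw":5},{"tx":-0.5,"ty":-1.5,"tz":-0.4,"ax":-0.111,"ay":0.009,"az":-0.258,"claw":5},{"tx":-0.5,"ty":-1.5,"tz":-0.4,"ax":-0.111,"ay":0.009,"az":-0.258,"claw":5},{"tx":-0.5,"ty":-1.5,"tz":-0.4,"ax":-0.111,"ay":0.009,"az":-0.258,"claw":5}]'; python3 - <<'E'
from go import *
p=eyes.get_image('wrist'); c=[.5328,-.1027]; X,_=region(p,c+[.015],.06)
q,e,k=fit_die(X,.028,.030,c); print('narrow',q,np.rad2deg(q[2]),e,k)
for b in([-.025,-.014,.024],[.025,-.014,.024],[.025,.014,.024],[-.025,.014,.024],[-.045,-.008,.008],[-.045,.008,.008]):
    u=w2p(p,[rz(q[2])@b+[q[0],q[1],0]])[0]; cv2.circle(p['color'],tuple(u.round().astype(int).tolist()),2,(255,0,0),-1)
cv2.imwrite('pics/w6.png',p['color'][...,::-1])
delta([q[0],q[1],.0115],down(q[2]-np.pi))
E
```

```text
clock: 13.17
tool_pos: [0.5336, -0.1033, 0.2001]
eef_rot: [[0.684, 0.73, 0.0], [0.73, -0.684, 0.003], [0.002, -0.002, -1.0]]
force: [-0.3, -0.8, 0.3]
finger_gap: 0.547
finger_force: 0.0
narrow [ 0.5325 -0.1024  3.9515] 226.40624971027407 0.0012223360739081932 2217
t cm [ -0.1146   0.1226 -18.8771] a [-0.0027  0.0008 -0.0072] deg 0.44044287383139225 clock 13.2167 gap 0.55127686790906 j [-0.3034  0.3941  1.5651  0.003   1.1824  0.4491]
```

View pics/w6.png

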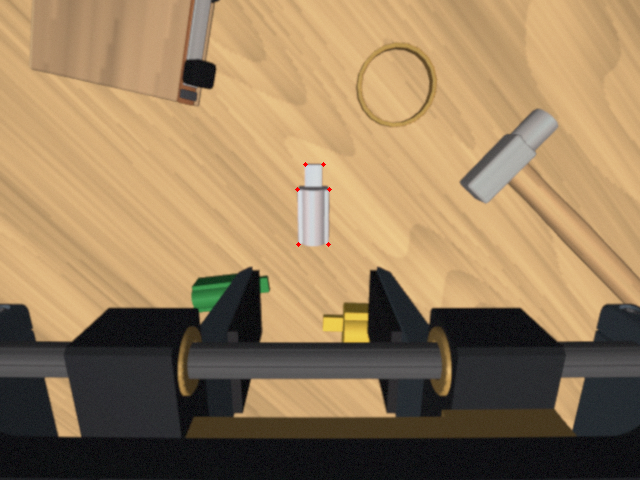

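The fit marks sit on the aluminium narrow die (298–330, 164–245) with its tab upward in the image. The green and yellow decoys are clear of where the fingers land. I'll descend and grip.

```bash
python3 -m jog '[{"tx":-0.11,"ty":0.12,"tz":-4,"ax":-0.002,"ay":0,"az":-0.007,"claw":5},{"tx":-0.11,"ty":0.12,"tz":-8,"ax":-0.002,"ay":0,"az":-0.007,"claw":5},{"tx":-0.11,"ty":0.12,"tz":-12,"ax":-0.002,"ay":0,"az":-0.007,"claw":5},{"tx":-0.11,"ty":0.12,"tz":-15,"ax":-0.002,"ay":0,"az":-0.007,"claw":5},{"tx":-0.11,"ty":0.12,"tz":-17.5,"ax":-0.002,"ay":0,"az":-0.007,"claw":5},{"tx":-0.11,"ty":0.12,"tz":-18.8,"ax":-0.002,"ay":0,"az":-0.007,"claw":5},{"tx":-0.11,"ty":0.12,"tz":-18.8,"ax":-0.002,"ay":0,"az":-0.007,"claw":5},{"tx":-0.11,"ty":0.12,"tz":-18.8,"ax":-0.002,"ay":0,"az":-0.007,"claw":3}]' 25; python3 -m jog '[{"tx":0,"ty":0,"tz":0,"ax":0,"ay":0,"az":0,"claw":2},{"tx":0,"ty":0,"tz":0,"ax":0,"ay":0,"az":0,"claw":2},{"tx":0,"ty":0,"tz":0,"ax":0,"ay":0,"az":0,"claw":2},{"tx":0,"ty":0,"tz":0,"ax":0,"ay":0,"az":0,"claw":2},{"tx":0,"ty":0,"tz":0,"ax":0,"ay":0,"az":0,"claw":2}]' 25
```

```text
clock: 13.88
tool_pos: [0.5324, -0.1028, 0.0124]
eef_rot: [[0.691, 0.722, 0.0], [0.722, -0.691, 0.0], [0.0, 0.0, -1.0]]
force: [0.5, 0.4, 0.5]
finger_gap: 0.502
finger_force: 0.0
clock: 14.3
tool_pos: [0.5335, -0.1029, 0.014]
eef_rot: [[0.692, 0.722, 0.004], [0.722, -0.692, -0.002], [0.002, 0.004, -1.0]]
force: [-1.2, -1.3, 8.3]
finger_gap: 0.303
finger_force: 25.0
```

```bash
python3 -m jog '[{"tx":0,"ty":0,"tz":3,"ax":0,"ay":0,"az":0,"claw":2},{"tx":0,"ty":0,"tz":7,"ax":0,"ay":0,"az":0,"claw":2},{"tx":0,"ty":0,"tz":11,"ax":0,"ay":0,"az":0,"claw":2},{"tx":0,"ty":0,"tz":15,"ax":0,"ay":0,"az":0,"claw":2},{"tx":0,"ty":0,"tz":19,"ax":0,"ay":0,"az":0,"claw":2},{"tx":0,"ty":0,"tz":19,"ax":0,"ay":0,"az":0,"claw":2}]' 25; python3 -c "
from go import *
delta(deck([.008,-.070,.014+.07]),toolR(True))"
```

```text
clock: 14.8
tool_pos: [0.536, -0.1035, 0.2109]
eef_rot: [[0.692, 0.722, 0.013], [0.722, -0.692, -0.004], [0.006, 0.012, -1.0]]
force: [1.5, 0.0, -1.0]
finger_gap: 0.298
finger_force: 25.0
t cm [14.9548 25.8699 -8.3677] a [ 0.0687  0.6028 -1.75  ] deg 106.12277177954039 clock 14.8 gap 0.29845740738247456 j [-0.3     0.3791  1.5571 -0.0002  1.1915  0.4643]
```

```bash
python3 -m jog '[{"tx":9,"ty":14,"tz":1,"ax":0.043,"ay":0.38,"az":-1.1,"claw":2},{"tx":9,"ty":14,"tz":1,"ax":0.043,"ay":0.38,"az":-1.1,"claw":2},{"tx":9,"ty":14,"tz":1,"ax":0.043,"ay":0.38,"az":-1.1,"claw":2},{"tx":9,"ty":14,"tz":1,"ax":0.043,"ay":0.38,"az":-1.1,"claw":2},{"tx":9,"ty":14,"tz":1,"ax":0.043,"ay":0.38,"az":-1.1,"claw":2},{"tx":9,"ty":14,"tz":1,"ax":0.043,"ay":0.38,"az":-1.1,"claw":2},{"tx":9,"ty":14,"tz":1,"ax":0.043,"ay":0.38,"az":-1.1,"claw":2},{"tx":9,"ty":14,"tz":1,"ax":0.043,"ay":0.38,"az":-1.1,"claw":2},{"tx":9,"ty":14,"tz":1,"ax":0.043,"ay":0.38,"az":-1.1,"claw":2},{"tx":9,"ty":14,"tz":1,"ax":0.043,"ay":0.38,"az":-1.1,"claw":2}]' 25; python3 -c "
from go import *
delta(deck([.008,-.070,.014+.07]),toolR(True))"
```

```text
clock: 15.63
tool_pos: [0.6228, 0.037, 0.2129]
eef_rot: [[0.903, -0.327, -0.28], [-0.271, -0.937, 0.22], [-0.334, -0.123, -0.935]]
force: [-0.8, -1.0, -1.1]
finger_gap: 0.306
finger_force: 25.0
t cm [ 6.2716 11.8236 -8.5673] a [ 0.0138  0.2216 -0.6383] deg 38.72131212356864 clock 15.6333 gap 0.3058896366658494 j [-0.1389  0.6562  1.1005  0.1819  1.7004  1.7406]
```

```bash
python3 -m jog '[{"tx":6,"ty":9.5,"tz":-3,"ax":0.014,"ay":0.222,"az":-0.638,"claw":2},{"tx":6,"ty":9.5,"tz":-3,"ax":0.014,"ay":0.222,"az":-0.638,"claw":2},{"tx":6,"ty":9.5,"tz":-3,"ax":0.014,"ay":0.222,"az":-0.638,"claw":2},{"tx":6,"ty":9.5,"tz":-3,"ax":0.014,"ay":0.222,"az":-0.638,"claw":2},{"tx":6,"ty":9.5,"tz":-3,"ax":0.014,"ay":0.222,"az":-0.638,"claw":2},{"tx":6,"ty":9.5,"tz":-3,"ax":0.014,"ay":0.222,"az":-0.638,"claw":2},{"tx":6,"ty":9.5,"tz":-3,"ax":0.014,"ay":0.222,"az":-0.638,"claw":2},{"tx":6.27,"ty":11.8,"tz":-8.5,"ax":0.014,"ay":0.222,"az":-0.638,"claw":2},{"tx":6.27,"ty":11.8,"tz":-8.5,"ax":0.014,"ay":0.222,"az":-0.638,"claw":2},{"tx":6.27,"ty":11.8,"tz":-8.5,"ax":0.014,"ay":0.222,"az":-0.638,"claw":2}]' 25; python3 - <<'E'
from go import *
delta(deck([.008,-.070,.014+.07]),toolR(True))
n=deckR(D['q'][2])[:,2]; print('n*5cm',n*5)
s=sensors.sense(); Q=np.array(s['eef_rot'])
for nm in('side','scene'):
    p=eyes.get_image(nm)
    for b in([-.045,-.008,0],[-.045,.008,0],[-.045,-.008,.008],[-.045,.008,.008],[-.025,.014,.024],[-.025,-.014,.024]):
        l=np.array([-b[0],b[1],.014-b[2]]); u=w2p(p,[Q@l+s['tool_pos']])[0]; cv2.circle(p['color'],tuple(u.round().astype(int).tolist()),1,(255,0,0),-1)
    u=w2p(p,[s['tool_pos']])[0].astype(int); im=p['color'][max(0,u[1]-60):u[1]+90,max(0,u[0]-100):u[0]+100,::-1]
    cv2.imwrite(f'pics/n_{nm}.png',cv2.resize(im,None,fx=3.8,fy=3.8,interpolation=cv2.INTER_CUBIC))
E
```

```text
clock: 16.47
tool_pos: [0.6834, 0.1568, 0.1246]
eef_rot: [[0.484, -0.828, -0.282], [-0.717, -0.56, 0.415], [-0.501, 0.002, -0.865]]
force: [-0.6, 0.3, -1.7]
finger_gap: 0.302
finger_force: 25.0
t cm [ 0.2185 -0.1604  0.2694] a [-0.0005 -0.0022 -0.0112] deg 0.6567843697208992 clock 16.4667 gap 0.30197776176752505 j [-0.0627  0.8445  1.0173  0.4077  1.617   2.4335]
n*5cm [ 1.3772 -2.0865  4.3301]
```

View pics/n_scene.png

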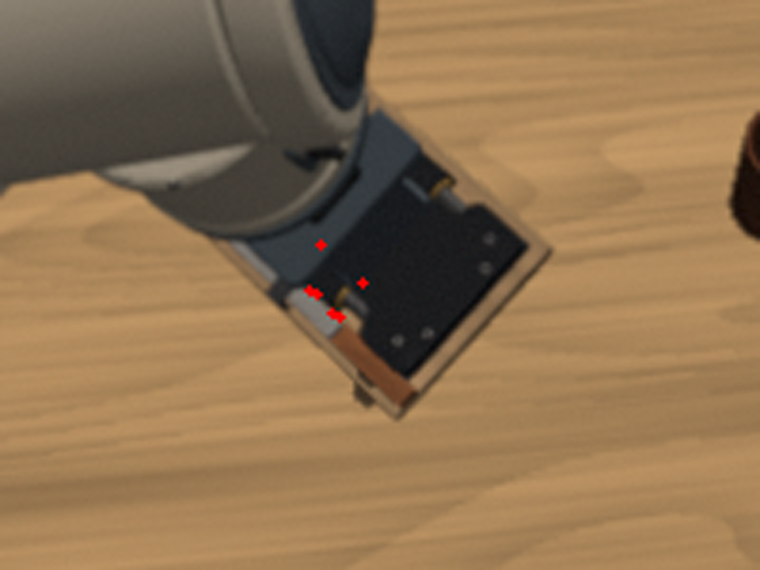

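The scene camera shows only the gripper over the rack, and it hides the die, so this view doesn't help. The held pose matches the target within 3 mm, so I'll go down in stages and watch the force.

```bash
python3 -m jog '[{"tx":0.2,"ty":-0.15,"tz":0.25,"ax":0,"ay":-0.002,"az":-0.011,"claw":2},{"tx":-0.4,"ty":0.75,"tz":-1.6,"ax":0,"ay":-0.002,"az":-0.011,"claw":2},{"tx":-0.9,"ty":1.5,"tz":-3.2,"ax":0,"ay":-0.002,"az":-0.011,"claw":2},{"tx":-1.16,"ty":1.93,"tz":-4.06,"ax":0,"ay":-0.002,"az":-0.011,"claw":2},{"tx":-1.16,"ty":1.93,"tz":-4.06,"ax":0,"ay":-0.002,"az":-0.011,"claw":2},{"tx":-1.16,"ty":1.93,"tz":-4.06,"ax":0,"ay":-0.002,"az":-0.011,"claw":2}]' 25; python3 - <<'E'
from go import *
delta(deck([.008,-.070,.0155]),toolR(True))
E
```

```text
clock: 17.07
tool_pos: [0.6745, 0.1744, 0.0885]
eef_rot: [[0.477, -0.836, -0.269], [-0.724, -0.548, 0.418], [-0.497, -0.005, -0.867]]
force: [-0.7, -0.4, -1.2]
finger_gap: 0.306
finger_force: 25.0
t cm [-0.7792  0.9413 -2.0529] a [-0.0002  0.0056  0.0034] deg 0.3746252326292903 clock 17.0667 gap 0.3055772023019752 j [-0.0426  0.8622  1.0839  0.4192  1.5196  2.4265]
```

```bash
python3 -m jog '[{"tx":-0.3,"ty":0.3,"tz":-0.7,"ax":0,"ay":0.006,"az":0.003,"claw":2},{"tx":-0.6,"ty":0.7,"tz":-1.5,"ax":0,"ay":0.006,"az":0.003,"claw":2},{"tx":-0.78,"ty":0.94,"tz":-2.05,"ax":0,"ay":0.006,"az":0.003,"claw":2},{"tx":-0.78,"ty":0.94,"tz":-2.05,"ax":0,"ay":0.006,"az":0.003,"claw":2},{"tx":-0.78,"ty":0.94,"tz":-2.05,"ax":0,"ay":0.006,"az":0.003,"claw":2}]' 25; python3 - <<'E'
from go import *
delta(deck([.008,-.070,.0140]),toolR(True)); s=sensors.sense(); print(np.array(s['force'])@deckR(D['q'][2]))
E
```

```text
clock: 17.48
tool_pos: [0.6658, 0.1843, 0.0664]
eef_rot: [[0.476, -0.835, -0.277], [-0.723, -0.551, 0.418], [-0.501, 0.002, -0.865]]
force: [0.2, -0.6, -1.1]
finger_gap: 0.301
finger_force: 25.0
t cm [0.046  0.0141 0.0193] a [-0.0002 -0.0021  0.0003] deg 0.1205652217760699 clock 17.4833 gap 0.3014959051146454 j [-0.0296  0.8799  1.1138  0.4235  1.4793  2.4186]
[-1.0501  0.1873 -0.6665]
```

```bash
python3 -m jog '[{"tx":0.0,"ty":0.05,"tz":-0.09,"ax":0,"ay":-0.002,"az":0,"claw":2},{"tx":0.0,"ty":0.05,"tz":-0.09,"ax":0,"ay":-0.002,"az":0,"claw":2},{"tx":0.0,"ty":0.05,"tz":-0.09,"ax":0,"ay":-0.002,"az":0,"claw":2},{"tx":0.0,"ty":0.05,"tz":-0.09,"ax":0,"ay":-0.002,"az":0,"claw":2}]' 25; python3 - <<'E'
from go import *
delta(deck([.008,-.070,.0140]),toolR(True)); s=sensors.sense(); print(np.array(s['force'])@deckR(D['q'][2]))
E
```

```text
clock: 17.82
tool_pos: [0.666, 0.1845, 0.066]
eef_rot: [[0.477, -0.835, -0.275], [-0.723, -0.55, 0.418], [-0.5, -0.0, -0.866]]
force: [-1.0, -2.6, 3.0]
finger_gap: 0.308
finger_force: 25.0
t cm [ 0.0228 -0.0102  0.0631] a [-0.0001  0.0003  0.0005] deg 0.033747019026272945 clock 17.8167 gap 0.30825881722510656 j [-0.0293  0.8795  1.1155  0.4237  1.4758  2.4174]
[0.1152 2.2179 3.4326]
```

Light contact, 3.4 N square to the deck. I'll release and back off.

```bash
python3 -m jog '[{"tx":-0.01,"ty":0.02,"tz":-0.05,"ax":0,"ay":0,"az":0,"claw":2.9},{"tx":-0.01,"ty":0.02,"tz":-0.05,"ax":0,"ay":0,"az":0,"claw":3.4},{"tx":-0.01,"ty":0.02,"tz":-0.05,"ax":0,"ay":0,"az":0,"claw":4.2},{"tx":-0.01,"ty":0.02,"tz":-0.05,"ax":0,"ay":0,"az":0,"claw":4.4},{"tx":0.5,"ty":-0.75,"tz":1.6,"ax":0,"ay":0,"az":0,"claw":4.4},{"tx":1.4,"ty":-2.1,"tz":4.3,"ax":0,"ay":0,"az":0,"claw":4.4},{"tx":2.5,"ty":-3.8,"tz":7.8,"ax":0,"ay":0,"az":0,"claw":4.4},{"tx":3.5,"ty":-5.4,"tz":11.1,"ax":0,"ay":0,"az":0,"claw":4.4},{"tx":3,"ty":-6,"tz":15,"ax":0,"ay":0,"az":0,"claw":4},{"tx":-2,"ty":-9.5,"tz":15,"ax":0,"ay":0,"az":0,"claw":4}]'; python3 - <<'E'
from go import *
for n in('scene','side','wrist'):
    p=eyes.get_image(n); X,uv=region(p,[.6,.146,.05],.18)
    if len(X)>500:
      for nm,w,h,c in(('wide',.044,.033,[.007,.010]),('narrow',.028,.030,[.007,-.070])):
        try: print(n,nm,fit_in_deck(X,w,h,c))
        except Exception as e: print(n,nm,'-')
      L=(X-deck([0,0,0]))@deckR(D['q'][2]); g=(L[:,2]>.03)&(L[:,2]<.06)&(L[:,1]>.05)&(L[:,0]>-.075)&(L[:,0]<-.02)
      print('grip',g.sum(),np.percentile(L[g],[5,50,95],axis=0) if g.any() else '')
    if n=='side':
        u=w2p(p,[deck([0,0,0])])[0].astype(int); im=p['color'][u[1]-60:u[1]+60,u[0]-80:u[0]+80,::-1]; cv2.imwrite('pics/s7.png',cv2.resize(im,None,fx=5,fy=5,interpolation=cv2.INTER_CUBIC))
delta(deck([-.048,.106,.085]),toolR(True)); delta(deck([-.048,.106,.085]),toolR())
E
```

```text
clock: 18.65
tool_pos: [0.6688, 0.1016, 0.2231]
eef_rot: [[0.485, -0.834, -0.262], [-0.723, -0.551, 0.417], [-0.492, -0.013, -0.87]]
force: [2.4, -0.6, 0.1]
finger_gap: 0.438
finger_force: 0.0
scene wide (array([ 0.0003, -0.0004,  0.0064, -0.0002]), np.float64(0.0010419349983164642), 94)
scene narrow (array([ 0.0007,  0.    , -0.0027, -0.0002]), np.float64(0.0014560841469454433), 546)
grip 99 [[-0.053   0.0959  0.0331]
 [-0.0457  0.0999  0.0501]
 [-0.0387  0.112   0.0536]]
side wide (array([ 0.0003, -0.0019, -0.0039, -0.0004]), np.float64(0.0013575693891232146), 514)
side narrow (array([ 0.0014, -0.0008,  0.0046,  0.0005]), np.float64(0.0011946657506398733), 354)
grip 101 [[-0.0554  0.1005  0.0323]
 [-0.0502  0.1112  0.0495]
 [-0.0417  0.1155  0.0547]]
wrist wide (array([ 0.0008, -0.0014,  0.002 , -0.0013]), np.float64(0.0012533367493466829), 3823)
wrist narrow (array([ 0.0016, -0.0007, -0.0035, -0.0007]), np.float64(0.0008350282748129697), 2751)
grip 748 [[-0.0535  0.0971  0.0331]
 [-0.0466  0.1023  0.0513]
 [-0.0395  0.113   0.0531]]
t cm [ -9.4755  -8.2081 -11.6649] a [ 0.0001 -0.0003  0.0021] deg 0.11991329410692546 clock 18.8 gap 0.4393352531618718 j [-0.1418  0.7278  1.0097  0.3911  1.7547  2.422 ]
t cm [ -9.4755  -8.2081 -11.6649] a [-0.8639  1.311  -2.7189] deg 179.88839681040466 clock 18.8 gap 0.4393352531618718 j [-0.1418  0.7278  1.0097  0.3911  1.7547  2.422 ]
```

View pics/s7.png

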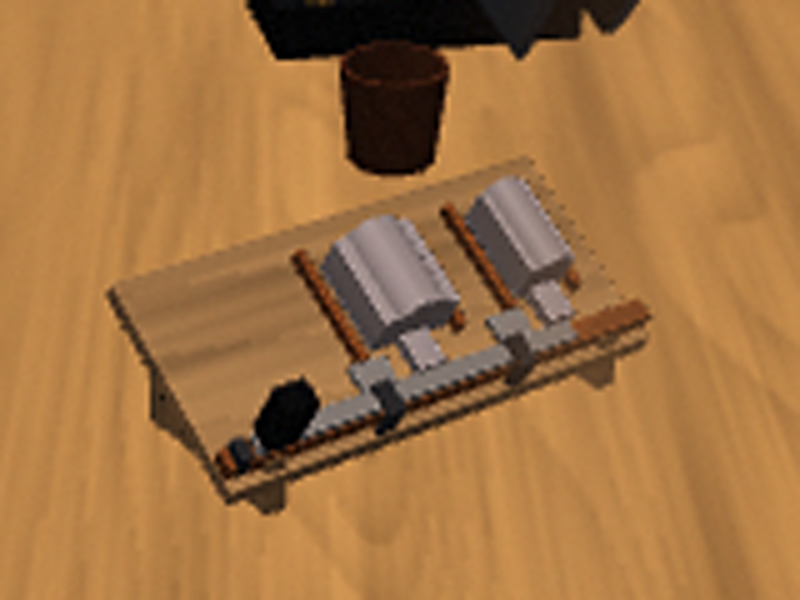

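Both dies are seated between their ribs with tabs at the lip (wide tab about (420,348), narrow about (548,300)). The lugs are still to the left of the tabs. Fits agree within 2 mm. Next I'll go back to the black grip at (287,410) and shut the lock.

```bash
python3 -m jog '[{"tx":-9.4,"ty":-8.2,"tz":-4,"ax":0,"ay":0,"az":0,"claw":4},{"tx":-9.4,"ty":-8.2,"tz":-4,"ax":0,"ay":0,"az":0,"claw":4},{"tx":-9.4,"ty":-8.2,"tz":-4,"ax":0,"ay":0,"az":0,"claw":4},{"tx":-9.4,"ty":-8.2,"tz":-4,"ax":0,"ay":0,"az":0,"claw":4},{"tx":-9.5,"ty":-8.2,"tz":-11.6,"ax":0,"ay":0,"az":0,"claw":4},{"tx":-9.5,"ty":-8.2,"tz":-11.6,"ax":0,"ay":0,"az":0,"claw":4},{"tx":-9.5,"ty":-8.2,"tz":-11.6,"ax":0,"ay":0,"az":0,"claw":4},{"tx":-9.5,"ty":-8.2,"tz":-11.6,"ax":0,"ay":0,"az":0,"claw":4}]'; python3 -c "
from go import *
delta(deck([-.048,.106,.055]),toolR(True)); delta(deck([-.048,.106,.030]),toolR(True))"
```

```text
clock: 19.47
tool_pos: [0.5667, 0.0192, 0.0994]
eef_rot: [[0.476, -0.835, -0.277], [-0.722, -0.551, 0.418], [-0.502, 0.001, -0.865]]
force: [0.4, 0.1, 0.3]
finger_gap: 0.438
finger_force: 0.0
t cm [-0.93    1.0701 -2.5277] a [-0.0012 -0.0025  0.0004] deg 0.16013579721773072 clock 19.4667 gap 0.43755518519625614 j [-0.2791  0.7358  1.3597  0.3337  1.468   2.1736]
t cm [-1.6186  2.1134 -4.6928] a [-0.0012 -0.0025  0.0004] deg 0.16013579721773072 clock 19.4667 gap 0.43755518519625614 j [-0.2791  0.7358  1.3597  0.3337  1.468   2.1736]
```

```bash
python3 -m jog '[{"tx":-0.93,"ty":1.07,"tz":-2.5,"ax":0,"ay":0,"az":0,"claw":4},{"tx":-0.93,"ty":1.07,"tz":-2.5,"ax":0,"ay":0,"az":0,"claw":4},{"tx":-1.6,"ty":2.1,"tz":-4.6,"ax":0,"ay":0,"az":0,"claw":4},{"tx":-1.6,"ty":2.1,"tz":-4.6,"ax":0,"ay":0,"az":0,"claw":4},{"tx":-1.6,"ty":2.1,"tz":-4.6,"ax":0,"ay":0,"az":0,"claw":1},{"tx":-1.6,"ty":2.1,"tz":-4.6,"ax":0,"ay":0,"az":0,"claw":1},{"tx":-1.6,"ty":2.1,"tz":-4.6,"ax":0,"ay":0,"az":0,"claw":1},{"tx":-1.6,"ty":2.1,"tz":-4.6,"ax":0,"ay":0,"az":0,"claw":1},{"tx":-1.6,"ty":2.1,"tz":-4.6,"ax":0,"ay":0,"az":0,"claw":1}]' 15; python3 -c "
from go import *
s=sensors.sense(); print((np.array(s['tool_pos'])-deck([0,0,0]))@deckR(D['q'][2]), np.array(s['force'])@deckR(D['q'][2]))"
```

```text
clock: 20.22
tool_pos: [0.5518, 0.0391, 0.055]
eef_rot: [[0.478, -0.835, -0.273], [-0.723, -0.55, 0.417], [-0.499, -0.002, -0.867]]
force: [1.3, -3.6, 8.8]
finger_gap: 0.192
finger_force: 15.0
[-0.0482  0.1056  0.0331] [1.1455 0.9269 9.503 ]
```

```bash
python3 -m jog '[{"tx":0.6,"ty":0.4,"tz":0,"ax":0,"ay":0,"az":0,"claw":1},{"tx":1.2,"ty":0.79,"tz":0,"ax":0,"ay":0,"az":0,"claw":1},{"tx":1.8,"ty":1.19,"tz":0,"ax":0,"ay":0,"az":0,"claw":1},{"tx":2.4,"ty":1.58,"tz":0,"ax":0,"ay":0,"az":0,"claw":1},{"tx":2.8,"ty":1.85,"tz":0,"ax":0,"ay":0,"az":0,"claw":1},{"tx":2.92,"ty":1.93,"tz":0,"ax":0,"ay":0,"az":0,"claw":1},{"tx":2.92,"ty":1.93,"tz":0,"ax":0,"ay":0,"az":0,"claw":1},{"tx":2.92,"ty":1.93,"tz":0,"ax":0,"ay":0,"az":0,"claw":1}]'; python3 -c "
from go import *
s=sensors.sense(); print((np.array(s['tool_pos'])-deck([0,0,0]))@deckR(D['q'][2]), np.array(s['force'])@deckR(D['q'][2]))"
```

```text
clock: 20.88
tool_pos: [0.579, 0.0571, 0.0549]
eef_rot: [[0.477, -0.834, -0.277], [-0.723, -0.551, 0.416], [-0.5, 0.003, -0.866]]
force: [-11.3, -17.2, 13.8]
finger_gap: 0.198
finger_force: 15.0
[-0.0483  0.073   0.0329] [-0.1797 18.9378 15.9909]
```

It stopped at 0.073, which is 34 mm from the open stop (0.107), so the lock is shut. I'll release and retract.

```bash
python3 -m jog '[{"tx":-0.08,"ty":-0.05,"tz":0,"ax":0,"ay":0,"az":0,"claw":3.5},{"tx":-0.12,"ty":-0.08,"tz":0,"ax":0,"ay":0,"az":0,"claw":3.5},{"tx":-0.12,"ty":-0.08,"tz":0,"ax":0,"ay":0,"az":0,"claw":3.5},{"tx":-0.12,"ty":-0.08,"tz":0,"ax":0,"ay":0,"az":0,"claw":3.5},{"tx":0.4,"ty":-0.9,"tz":1.7,"ax":0,"ay":0,"az":0,"claw":3.5},{"tx":1.3,"ty":-2.2,"tz":4.4,"ax":0,"ay":0,"az":0,"claw":3.5},{"tx":2.4,"ty":-3.9,"tz":7.9,"ax":0,"ay":0,"az":0,"claw":3.5},{"tx":1,"ty":-7,"tz":11,"ax":0,"ay":0,"az":0,"claw":3.5},{"tx":-3,"ty":-12,"tz":13,"ax":0,"ay":0,"az":0,"claw":3.5},{"tx":-3,"ty":-12,"tz":13,"ax":0,"ay":0,"az":0,"claw":3.5}]'; python3 - <<'E'
from go import *
for n in('scene','side'):
    p=eyes.get_image(n); X,uv=region(p,[.6,.146,.05],.18)
    for nm,w,h,c in(('wide',.044,.033,[.007,.010]),('narrow',.028,.030,[.007,-.070])):
        print(n,nm,*fit_in_deck(X,w,h,c))
    L=(X-deck([0,0,0]))@deckR(D['q'][2]); g=(L[:,2]>.03)&(L[:,2]<.06)&(L[:,1]>.05)&(L[:,0]>-.075)&(L[:,0]<-.02)
    print('grip',g.sum(),np.percentile(L[g],[5,50,95],axis=0)[:,1])
    u=w2p(p,[deck([0,0,0])])[0].astype(int); im=p['color'][u[1]-60:u[1]+60,u[0]-80:u[0]+80,::-1]; cv2.imwrite(f'pics/{n}8.png',cv2.resize(im,None,fx=5,fy=5,interpolation=cv2.INTER_CUBIC))
E
```

```text
clock: 21.72
tool_pos: [0.5498, -0.0631, 0.1857]
eef_rot: [[0.478, -0.835, -0.273], [-0.724, -0.551, 0.416], [-0.498, -0.002, -0.867]]
force: [0.8, -0.5, 0.2]
finger_gap: 0.384
finger_force: 0.0
scene wide [ 0.0003 -0.0009 -0.0039 -0.0017] 0.0019777294789908167 651
scene narrow [ 0.0013  0.0002  0.0042 -0.0001] 0.0014246955591009837 517
grip 97 [0.0623 0.0667 0.0782]
side wide [ 0.0004 -0.0017 -0.002  -0.0003] 0.00132852375722774 347
side narrow [ 0.0016 -0.0009 -0.0006  0.0004] 0.0012603539171884563 315
grip 98 [0.0659 0.0771 0.082 ]
```

View pics/side8.png

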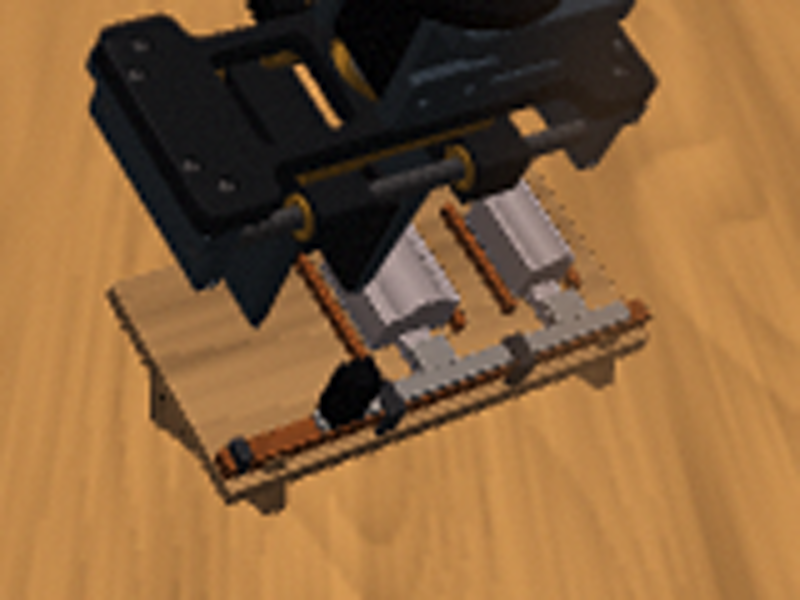

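Both dies lie in their pockets with the lugs now over the tabs (430,350 and 555,300). The grip has moved about 34 mm, so the lock is fully shut, and the gripper is clear.

```bash
python3 -c "
from cell import job
print(job.hand_in())"
```

```text
the job is handed in; nothing more can be done
None
```

The job is handed in: both dies are seated in their own pockets (within about 2 mm by the last camera fits), the lock bar is shut over the tabs, and the mallet, bangle and pot were left alone; the hand-in call returned no verdict.

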